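Refill the marble bin under the low counter roof

TASK

Refill the marble bin: slide the green-framed guard fully aside by its brass post, then tip all four blue marbles out of the metal scoop into the uncovered bin under the low roof. Then stand the empty scoop flat in the middle of the cork mat, let go, and slide the guard fully shut again; leave the other goods where they stand.

Things in the scene. Friction and masses are not known exactly. Their poses are not given: they have to be found in the camera images.
- bin (a point): centre of the inner floor (8 mm above the table) of the marble bin, the left half of a light wooden unit 250 mm wide, 160 mm deep. Axes: x into the unit, away from its open front, y to the unit's left, z up. Bin 111 mm wide, x from -74 to +69 mm, closed at back and sides; in front a dark sill up to 36 mm above the table, outer face at x = -81. The unit's right half shows two soaps
- roof_edge (a point): middle of the front lower edge of the unit's dark roof above the bin's sill, 175 mm above the table; axes as bin, 85 mm in front of it. The roof covers the whole unit; its top is at 189 mm, with a brass rail along it 14 mm behind the edge, up to 205 mm. The scoop goes in below it
- guard (a joint): slide of the upright guard panel (green frame, dark inset, 121 mm wide, 8 mm thick, up to 167 mm above the table) 8 mm in front of the roof edge: 0 = shut, in front of the bin (start 0 to 0.012); 0.118 m at the stop, in front of the unit's right half. Opens to the unit's right (-y of bin); 1.5 N friction, stays where left
- guard_post (a point): middle of the upright brass post on top of the guard, 14 mm thick, 200 mm above the table (post from 165 to 232 mm), 40 mm to the right of the panel's middle; moves with the guard. Axes as bin: opens along -y. Grasp or push it from above
- scoop_grip (a point): grip point in the wooden handle of the flat-bottomed aluminium scoop: bar 16 mm wide (y), 18 mm high, from 45 mm in front (+x) to 55 mm behind. Axes turn with the scoop: x from handle to open nose, y left, z up when it stands flat, the point then 44 mm above its underside. Back wall 45 mm in front of the point, 10 mm above it; scoop 62 mm wide, about 0.14 kg
- scoop_lip (a point): middle of the scoop's pouring edge, the front end of its nose: 150 mm in front of and 16 mm below the grip point in the scoop's axes. The nose slopes up to it at 25 degrees, with side walls 22 mm high, so the marbles roll out only when the nose is tipped down well past 25 degrees (about 50)
- scoop_base (a point): centre of the scoop's flat underside (50 x 62 mm), 70 mm in front of and 44 mm below the grip point
- mat: fixed square cork mat 130 x 130 x 5 mm lying on the table; origin at the centre of its underside
- marble_0_center (a point): centre of a blue marble, 22 mm, 15 g; four of them lie in the scoop at the start
- marble_1_center (a point): centre of the second blue marble
- marble_2_center (a point): centre of the third blue marble
- marble_3_center (a point): centre of the fourth blue marble
- candle: bystander: candle tin 63 mm wide, 43 mm high; origin at its underside
- bell: bystander: brass hand bell 62 mm wide, 100 mm high; origin at its underside
- soap: bystander: bar of soap 51 x 75 x 25 mm lying on the table; origin at its underside
- matches: bystander: matchbox 36 x 54 x 14 mm lying on the table; origin at its underside
- mill: bystander: turned wooden pepper mill 55 mm wide, 162 mm high; origin at its underside

How it is judged:
On the way, in this order (a step that is already met when the one before it is completed fails the run):
1. the guard is slid fully aside (value of joint guard above 0.108 m), for 0.1 s.
2. all four marbles lie in the bin (x of marble_0_center in the frame of bin between -0.076 and 0.076 m and y of marble_0_center in the frame of bin between -0.056 and 0.056 m and z of marble_0_center in the frame of bin between 0 and 0.038 m and x of marble_1_center in the frame of bin between -0.076 and 0.076 m and y of marble_1_center in the frame of bin between -0.056 and 0.056 m and z of marble_1_center in the frame of bin between 0 and 0.038 m and x of marble_2_center in the frame of bin between -0.076 and 0.076 m and y of marble_2_center in the frame of bin between -0.056 and 0.056 m and z of marble_2_center in the frame of bin between 0 and 0.038 m and x of marble_3_center in the frame of bin between -0.076 and 0.076 m and y of marble_3_center in the frame of bin between -0.056 and 0.056 m and z of marble_3_center in the frame of bin between 0 and 0.038 m), for 0.3 s.
3. the scoop stands flat in the middle of the mat, let go (horizontal distance between scoop_base and mat below 0.03 m and height (world z) of scoop_base below 0.011 m and angle between scoop_grip's own z axis and vertical below 0.1 rad and contact force between the fingers and scoop below 0.1 N), for 0.2 s.
At the end, for the whole second after the job is handed in: All four marbles lie in the bin (behind the sill, between its walls); the scoop stands flat on the mat (tilt under 0.1 rad, underside centre within 30 mm of the mat's centre); the guard is shut (within 6 mm of its closed stop) (all of step 2 and horizontal distance between scoop_base and mat below 0.03 m and height (world z) of scoop_base below 0.011 m and angle between scoop_grip's own z axis and vertical below 0.1 rad and value of joint guard below 0.006 m); the robot touches nothing.
It fails at once if the candle tin is shifted by more than 30 mm or knocked over (distance of candle from where it was at the start of the episode above 0.03 m or angle between candle's own z axis and vertical above 0.5 rad).
It fails at once if the hand bell is shifted by more than 30 mm or knocked over (distance of bell from where it was at the start of the episode above 0.03 m or angle between bell's own z axis and vertical above 0.5 rad).
It fails at once if the bar of soap is shifted by more than 30 mm or knocked over (distance of soap from where it was at the start of the episode above 0.03 m or angle between soap's own z axis and vertical above 0.5 rad).
It fails at once if the matchbox is shifted by more than 30 mm or knocked over (distance of matches from where it was at the start of the episode above 0.03 m or angle between matches's own z axis and vertical above 0.5 rad).
It fails at once if the pepper mill is shifted by more than 30 mm or knocked over (distance of mill from where it was at the start of the episode above 0.03 m or angle between mill's own z axis and vertical above 0.5 rad).
It also fails if it takes over 72 s, if anything falls off the work surface, if the arm or the gripper's body presses on something with over 40 N, if the wrist force passes 120 N, or if a joint passes its speed limit or range.

ROBOT

A 6-joint arm with a two-finger parallel gripper is mounted at the origin on a cart in front of the work surface, level with it; the furniture and walls round the work are solid. World frame = base frame: x ahead of the robot, y to its left, z up, the work surface at z = 0. Lengths are in m, angles in rad, forces in N, time in s.
With the tool pointing down it reaches from about 0.3 to 0.775 m from the base axis. Payload 14.6 kg.
Tool frame: the origin (TCP) lies midway between the tips of the shut fingers; the grasp point (between the pads) lies 19 mm behind it (ctrl.tcp_to_grasp is the distance from the TCP to the grasp point, in m); x points along the fingers, y is the direction in which the jaws open and shut, and the axes are right-handed (so a half turn about x gives the same grasp; the last joint's range is limited). The gripper opens to 94 mm and grips with 3 to 60 N. Pads are 16 mm wide; open, the fingers measure 119 mm over their backs; the gripper's body (75 mm by 177 mm) begins 78 mm behind the grasp point.
Start: joints at [-1.396, 0.3, 1.521, -0, 1.321, -0.067], TCP at [0.132, -0.534, 0.205] pointing down, gripper open.
Joint ranges: [-3.03, 3.03], [-0.79, 2.21], [0.23, 2.52], [-1.04, 4.18], [0, 3.07], [-2.55, 2.55]. Speed limits (rad/s): [2.22, 2.22, 2.57, 3.14, 3.14, 3.14].

INTERFACE

Orientations are given as [roll, pitch, yaw] about the fixed x, y, z axes, in that order (R = Rz(yaw) Ry(pitch) Rx(roll)).
In Python, from station import ctrl gives the robot as it stands.
- The arm moves only by the tool jog_arm, never from a script. Its argument "rows" is one flat list of numbers, 7 for each row, row after row: the shift along the world's x, y, z in m, then the turn, a rotation vector about the world's x, y, z in degrees, then the closure, from 0 (fully open) to 1 (shut). A call has 1 to 8 rows; each row shifts and turns the commanded pose from where the row before left it; what a row does not reach is not made up. A row lasts 1/12 s, in which the tool goes at most 41.7 mm and 7.16 degrees, less where a joint would pass 70% of its speed; a pose out of reach is approached as far as the arm can. A call with a gripper value outside its range is refused whole. The fingers move at their own pace and stop on an object; "squeeze" is the grip in N (left out, the last holds). Time passes only in rows, so rows that do not move let the fingers close. It gives the time, the measured TCP pose, the force and the opening at its end, in the units of the state.
- ctrl.get_obs(): the state, without advancing time (a new reading comes with each control period).
- ctrl.camera(name): name is "side" or "top" or "wrist"; returns (picture, depth): 480x640x3 uint8, red, green, blue; 480x640 float32, m along the optical axis (not along the pixel's ray), 0 where there is no reading.
- ctrl.camera_model(name): a dict with "K" (3x3 intrinsics, pixels), "dist" ([k1, k2, p1, p2, k3] as OpenCV has them; the pictures are not rectified), "extrinsics" (4x4, takes a point from camera to world coordinates). Camera axes: x right, y down, z forward; pixel columns grow to the right and rows downward; lengths in m; the calibration is good to about 2 mm. A picture is of the moment at which its call begins: read the wrist's pose just before it. camera_model takes no time and is no camera call; for the wrist camera it gives the pose at the moment of the call.
- ctrl.hand_in(): hands the job in, once; it reports no verdict.
The state is a dict: "time_s": time; "qpos": joint angles; "joint_vel": joint speeds; "tau": joint torques, N m; "ee_pos": TCP position; "eef_rot": TCP orientation; "force": force on the tool from outside, world axes, zero at the start; "moment": the same for the moment, N m; "grip_width": finger opening in m.
Only numpy, scipy, OpenCV 4.12 (cv2) and the standard library are available. Lean on these libraries where they do the work, as an engineer would, in place of code of your own. Each camera call takes 0.05 s, during which the arm holds its last target.

## Working session

There is one attempt and no reset: what is moved stays moved. The work goes in short steps, Python scripts to look and compute and a tool call to move; the robot and the scene stay as the last step left them, time stands still between calls to the robot, and variables do not carry over. Pictures are saved under pics/ and viewed, and the job is handed in when it is done.

Besides the shell and the picture viewer there is one more tool, called after "Request:" as a command line: name --argument value ..., lists and objects as JSON in quotes. jog_arm: Moves the arm, as the interface text tells. Its arguments: {"type":"object","properties":{"rows":{"type":"array"},"squeeze":{"type":"number"}},"required":["rows"]}

```bash
ls; mkdir -p pics
python3 - <<'E'
from station import ctrl
import cv2,numpy as np
print(ctrl.get_obs())
for n in ["side","top","wrist"]:
    m=ctrl.camera_model(n); print(n,np.round(m["K"],1).tolist(),np.round(m["dist"],4),np.round(m["extrinsics"],3).tolist())
    p,d=ctrl.camera(n)
    cv2.imwrite(f"pics/{n}0.png",p[:,:,::-1]); np.savez(f"pics/{n}0.npz",p=p,d=d,E=m["extrinsics"],K=m["K"],dist=m["dist"])
E
```

```text
pics
{'time_s': 0.0, 'qpos': array([-1.39558475e+00,  3.00444271e-01,  1.52157057e+00,  1.37258426e-05,
        1.32072198e+00, -6.66194811e-02]), 'joint_vel': array([-1.02885533e-03, -7.02743987e-04,  1.73928315e-03,  1.36399009e-03,
        8.83462069e-05,  5.53767585e-04]), 'tau': array([-2.26652010e-03, -5.31809628e+01, -3.52741098e+01,  7.06409407e-02,
        2.44026049e-02, -4.52106781e-05]), 'ee_pos': array([ 0.13165857, -0.53373746,  0.2049055 ]), 'eef_rot': array([-1.64903504,  1.56965208,  1.73438527]), 'force': array([0.19642007, 0.70641707, 0.21208909]), 'moment': array([0.02736519, 0.0154185 , 0.02976241]), 'grip_width': 0.0941132078109941}
side [[587.3, 0.0, 322.8], [0.0, 587.3, 237.3], [0.0, 0.0, 1.0]] [-0.0458  0.      0.      0.      0.    ] [[-0.949, -0.181, 0.259, 0.114], [-0.315, 0.489, -0.813, 1.44], [0.02, -0.853, -0.521, 1.076], [0.0, 0.0, 0.0, 1.0]]
top [[525.0, 0.0, 326.5], [0.0, 525.0, 240.0], [0.0, 0.0, 1.0]] [0.0162 0.     0.     0.     0.    ] [[0.006, -0.997, 0.081, 0.459], [-1.0, -0.006, 0.007, 0.003], [-0.007, -0.081, -0.997, 1.685], [0.0, 0.0, 0.0, 1.0]]
wrist [[421.0, 0.0, 317.9], [0.0, 421.0, 241.2], [0.0, 0.0, 1.0]] [-0.0937  0.      0.      0.      0.    ] [[0.24, -0.932, -0.273, 0.21], [-0.971, -0.23, -0.066, -0.514], [-0.001, 0.28, -0.96, 0.384], [0.0, 0.0, 0.0, 1.0]]
```

View pics/side0.png

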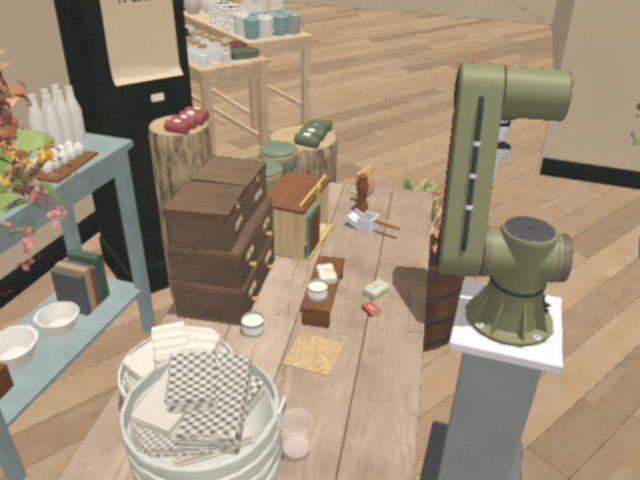

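View pics/top0.png

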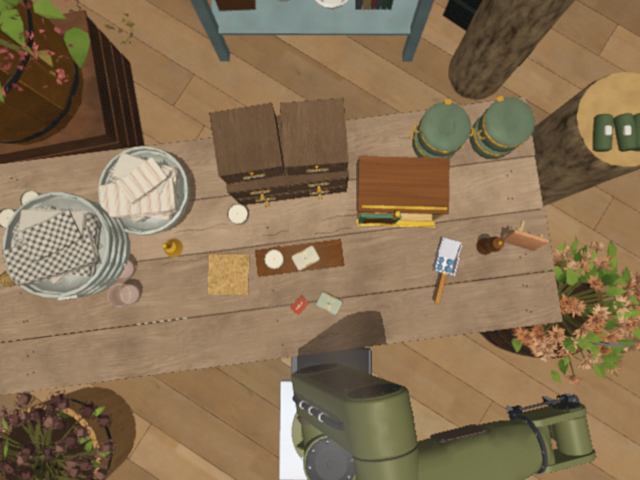

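View pics/wrist0.png

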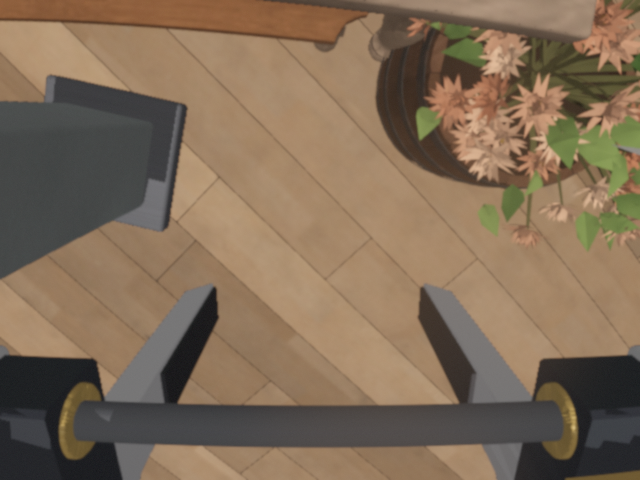

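Run:
```python
import cv2
p=cv2.imread("pics/top0.png")
cv2.imwrite("pics/t_a.png",cv2.resize(p[140:320,340:560],None,fx=3.6,fy=3.3,interpolation=cv2.INTER_CUBIC)[:600,:800])
cv2.imwrite("pics/t_b.png",cv2.resize(p[190:330,150:360],None,fx=3.8,fy=3.8,interpolation=cv2.INTER_CUBIC)[:600,:800])
p=cv2.imread("pics/side0.png")
cv2.imwrite("pics/s_a.png",cv2.resize(p[150:350,240:440],None,fx=3,fy=3,interpolation=cv2.INTER_CUBIC))
```

```text
(no output)
```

View pics/t_a.png

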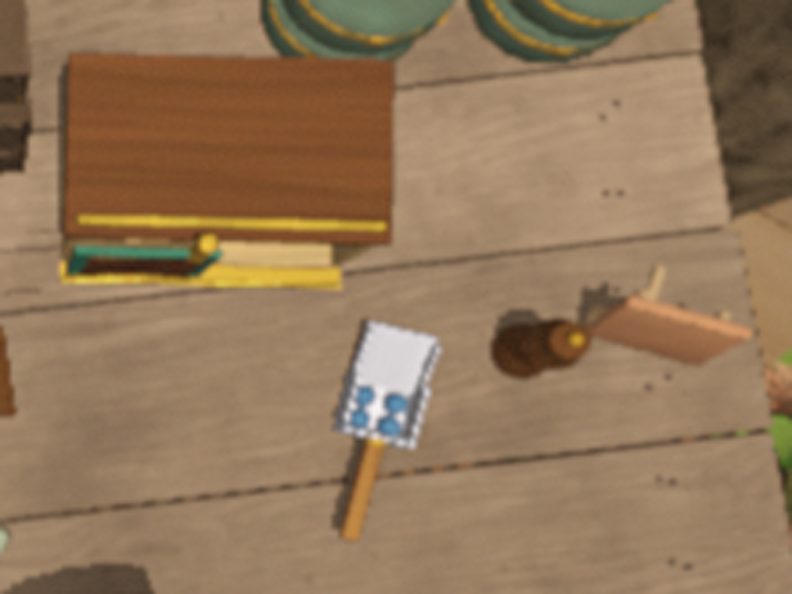

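View pics/t_b.png

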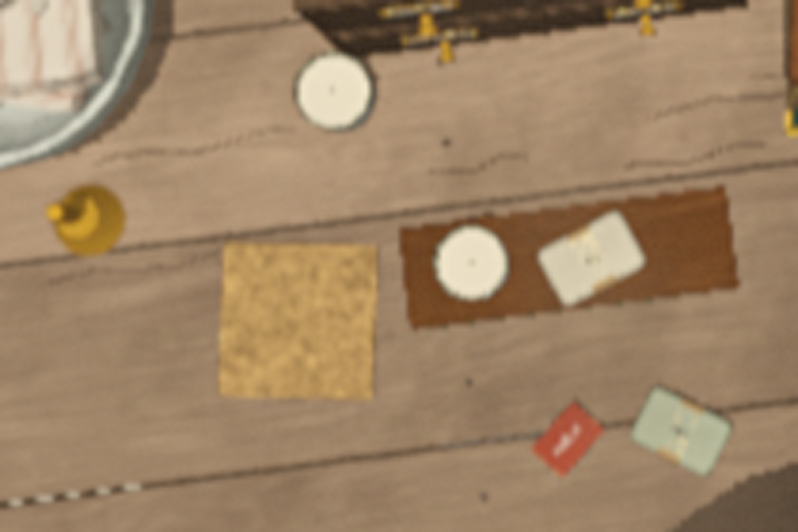

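View pics/s_a.png

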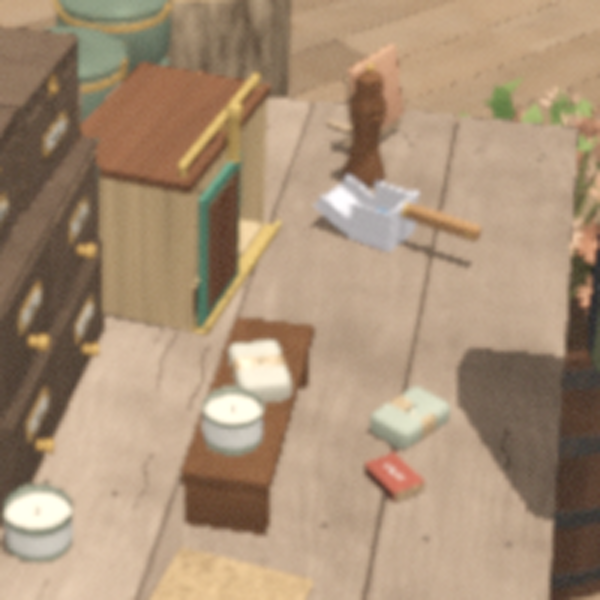

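```bash
cat > h.py <<'E'
import numpy as np,cv2
def rays(uv,K,dist,E):
    uv=np.asarray(uv,float).reshape(-1,1,2)
    n=cv2.undistortPoints(uv,K,dist).reshape(-1,2)
    d=np.c_[n,np.ones(len(n))]
    return d@E[:3,:3].T, E[:3,3]
def onz(uv,z,c):
    d,o=rays(uv,c["K"],c["dist"],c["E"])
    return o+d*((z-o[2])/d[:,2])[:,None]
def cloud(c):
    v,u=np.mgrid[:480,:640]
    d,o=rays(np.c_[u.ravel(),v.ravel()],c["K"],c["dist"],c["E"])
    return (o+d*c["d"].reshape(-1,1)).reshape(480,640,3)
def snap(n,tag):
    from station import ctrl
    m=ctrl.camera_model(n); p,d=ctrl.camera(n)
    cv2.imwrite(f"pics/{n}{tag}.png",p[:,:,::-1]); np.savez(f"pics/{n}{tag}.npz",p=p,d=d,E=m["extrinsics"],K=m["K"],dist=m["dist"])
    return dict(p=p,d=d,E=m["extrinsics"],K=m["K"],dist=m["dist"])
def load(f): return dict(np.load(f))
E
python3 - <<'E'
from h import *
c=load("pics/top0.npz"); P=cloud(c)
hsv=cv2.cvtColor(c["p"],cv2.COLOR_RGB2HSV)
def rep(name,mask,z,box):
    m=np.zeros((480,640),np.uint8); x0,y0,x1,y1=box; m[y0:y1,x0:x1]=mask[y0:y1,x0:x1]
    n,l,s,_=cv2.connectedComponentsWithStats(m); k=1+np.argmax(s[1:,4]); m=(l==k)
    ys,xs=np.nonzero(m); W=onz(np.c_[xs,ys],z,c)[:,:2].astype(np.float32)
    r=cv2.minAreaRect(W); print(name,len(xs),"mean",W.mean(0).round(4),"rect",np.round(r[0],4),np.round(r[1],4),round(r[2],2),"z med/max",np.round(np.percentile(P[m][:,2],[5,50,95]),4),(xs.min(),xs.max(),ys.min(),ys.max()))
z=P[...,2]
print("table z",np.median(z[290:310,380:420]), np.median(z[285:300,270:290]))
rep("roof",(z>.175)&(z<.2),.189,(340,140,470,230))
H,S,V=hsv[...,0],hsv[...,1],hsv[...,2]
yel=(H>18)&(H<32)&(S>150)&(V>140)
rep("rail+post",yel&(z>.15),.205,(340,190,470,240))
rep("bottom rail",yel&(z<.1),.02,(340,190,470,240))
grn=(H>60)&(H<95)&(S>80)
rep("green",grn,.167,(350,200,410,225))
rep("mat",(z>.002)&(z<.02)&(H>12)&(H<28)&(S>90),.005,(190,240,252,300))
rep("riser",z>.02,.04,(250,235,350,280))
rep("candle",z>.03,.043,(222,200,255,228))
rep("bell",z>.02,.05,(155,230,190,260))
rep("soap",z>.012,.025,(312,288,345,318))
rep("match",(H<8)&(S>120),.014,(285,290,312,318))
rep("mill",z>.03,.08,(470,225,506,258))
rep("tool",z>.01,.05,(500,215,552,255))
rep("metal",(S<45)&(V>140)&(z>.005),.03,(425,225,470,285))
rep("handle",(H>8)&(H<22)&(S>130)&(V>120)&(z>.03),.053,(430,265,452,310))
rep("blue",(H>95)&(H<115)&(S>90),.03,(425,225,470,285))
rep("drawers",z>.1,.15,(200,90,352,210))
rep("handz",z>.035,.053,(425,275,460,310))
E
```

```text
table z -0.0004041873056634948 -0.00023078746123261773
roof 4958 mean [ 0.7435 -0.2065] rect [ 0.7347 -0.2052] [0.259  0.1809] 89.36 z med/max [0.1831 0.1887 0.1943] (np.int64(358), np.int64(448), np.int64(156), np.int64(218))
rail+post 304 mean [ 0.674  -0.2039] rect [ 0.6741 -0.2043] [0.2409 0.0103] 88.95 z med/max [0.1863 0.2027 0.2086] (np.int64(361), np.int64(446), np.int64(205), np.int64(209))
bottom rail 319 mean [ 0.6478 -0.2289] rect [ 0.6498 -0.2044] [0.2452 0.0197] 89.03 z med/max [-0.0031  0.0046  0.0315] (np.int64(357), np.int64(434), np.int64(219), np.int64(226))
green 81 mean [ 0.651  -0.1203] rect [ 0.647  -0.1268] [0.0176 0.0931] 0.32 z med/max [0.0932 0.1659 0.1707] (np.int64(359), np.int64(391), np.int64(215), np.int64(221))
mat 1231 mean [0.483  0.3305] rect [0.486  0.3345] [0.1372 0.145 ] 0.34 z med/max [0.0024 0.0057 0.0116] (np.int64(204), np.int64(249), np.int64(252), np.int64(295))
riser 2417 mean [0.5354 0.1004] rect [0.537  0.1006] [0.0899 0.2742] 7.73 z med/max [0.0644 0.0718 0.1015] (np.int64(255), np.int64(344), np.int64(239), np.int64(277))
candle 350 m
[... 1155 characters left out ...]
 np.int64(275))
handle 154 mean [ 0.444  -0.3378] rect [ 0.4437 -0.3377] [0.0154 0.0947] 74.43 z med/max [0.0454 0.052  0.0588] (np.int64(435), np.int64(446), np.int64(273), np.int64(303))
blue 18 mean [ 0.5266 -0.372 ] rect [ 0.5267 -0.3716] [0.0132 0.0112] 44.74 z med/max [0.0196 0.0253 0.0315] (np.int64(447), np.int64(452), np.int64(260), np.int64(264))
drawers 11973 mean [0.8568 0.1502] rect [0.8557 0.1493] [0.2911 0.4039] 8.11 z med/max [0.1734 0.3536 0.3591] (np.int64(209), np.int64(348), np.int64(97), np.int64(201))
handz 173 mean [ 0.4417 -0.3365] rect [ 0.442  -0.3365] [0.0176 0.0925] 74.79 z med/max [0.0423 0.0515 0.0584] (np.int64(434), np.int64(446), np.int64(275), np.int64(303))
```

```bash
cat >> h.py <<'E'
from scipy.spatial.transform import Rotation as Ro
def Rdes(yaw,tilt,):
    # yaw deg of the heading; tilt deg: 0 = tool down, + = fingers point forward. jaw (tool y) along heading's -left
    h=np.array([np.cos(np.radians(yaw)),np.sin(np.radians(yaw)),0]); t=np.radians(tilt)
    x=np.array([0,0,-1])*np.cos(t)+h*np.sin(t); y=np.array([h[1],-h[0],0])
    return np.c_[x,y,np.cross(x,y)]
def cur():
    from station import ctrl
    o=ctrl.get_obs(); return np.array(o["ee_pos"]),Ro.from_euler("xyz",o["eef_rot"]).as_matrix(),o
def delta(tcp,R,flip=False):
    p,R0,o=cur()
    rv=np.degrees(Ro.from_matrix(R@R0.T).as_rotvec())
    print("t",round(o["time_s"],2),"dpos",np.round(np.array(tcp)-p,4),"rotvec",np.round(rv,2),"|",np.round(np.linalg.norm(rv),1), "q",np.round(o["qpos"],2),"F",np.round(o["force"],1),"w",round(o["grip_width"],4))
E
python3 - <<'E'
from h import *
p,R,o=cur(); print(R.round(3))
delta([.56,-.20,.36],Rdes(-1,0))
c=load("pics/top0.npz")
print(onz([[397,207],[359,222],[391,217]],.232,c), onz([[396,207]],.2,c))
E
```

```text
[[-0.     0.239 -0.971]
 [ 0.001 -0.971 -0.239]
 [-1.    -0.001 -0.   ]]
t 0.15 dpos [0.4283 0.3338 0.1549] rotvec [ -0.05  -0.   -14.85] | 14.9 q [-1.4   0.3   1.52 -0.    1.32 -0.07] F [-0.4 -1.1  0.2] w 0.0939
[[ 0.67013112 -0.18255908  0.232     ]
 [ 0.62747838 -0.07675186  0.232     ]
 [ 0.64197361 -0.16576278  0.232     ]] [[ 0.6747672  -0.18379403  0.2       ]]
```

Request:
jog_arm --rows '[0.015,0.01,0.02,0,0,-1,0,0.03,0.02,0.02,0,0,-2,0,0.032,0.024,0.01,0,0,-2,0,0.032,0.025,0.01,0,0,-2,0,0.032,0.025,0.01,0,0,-2,0,0.032,0.025,0.01,0,0,-2,0,0.032,0.025,0.01,0,0,-2,0,0.032,0.025,0.01,0,0,-2,0]'

```text
time_s: 0.82
ee_pos: [0.3693, -0.3538, 0.3057]
eef_rot: [-0.488, 1.571, 2.632]
force: [0.5, -0.5, -0.7]
grip_width: 0.0943
```

Request:
jog_arm --rows '[0.032,0.025,0.01,0,0,0,0.5,0.032,0.025,0.01,0,0,0,0.5,0.032,0.025,0.01,0,0,0,0.5,0.032,0.025,0.01,0,0,0,0.5,0.03,0.02,0.01,0,0,0,0.5,0.02,0.015,0,0,0,0,0.5,0.0,0.0,0,0,0,0,0.5,0,0,0,0,0,0,0.5]'

```text
time_s: 1.48
ee_pos: [0.5462, -0.2201, 0.3543]
eef_rot: [-0.392, 1.569, 2.732]
force: [-1.0, 0.6, 0.1]
grip_width: 0.048
```

Run:
```python
from h import *
delta([.56,-.20,.36],Rdes(-1,0))
c=snap("wrist","1"); c=snap("top","1")
```

```text
t 1.48 dpos [0.0138 0.0201 0.0057] rotvec [-0.03 -0.07  0.04] | 0.1 q [-0.45  0.33  1.14 -0.    1.67  1.14] F [-1.   0.6  0.1] w 0.048
```

View pics/wrist1.png

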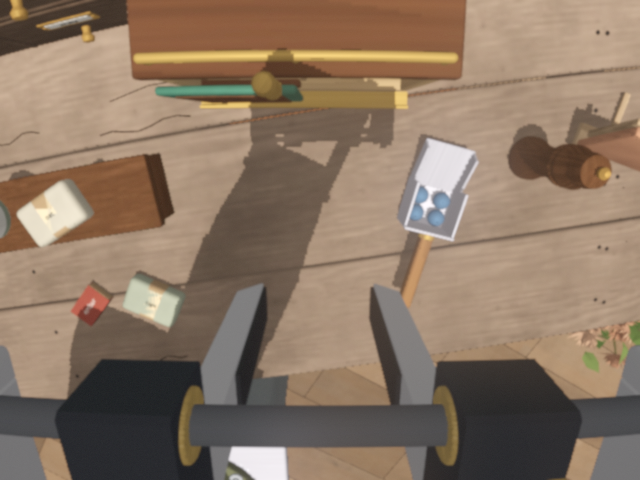

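Run:
```python
from h import *
c=load("pics/wrist1.npz"); P=cloud(c)
def W(z,*uv): return onz(uv,z,c)[:,:2].round(4).tolist()
print("roof front corners @.189 / .175",W(.189,[132,78],[464,80]),W(.175,[132,78],[464,80]))
print("post top@.232",W(.232,[264,82]), "post pts",P[82:90:3,262:270:3,:].round(3).reshape(-1,3))
H,S,V=cv2.split(cv2.cvtColor(c["p"],cv2.COLOR_RGB2HSV))
z=P[...,2]
m=(H>60)&(H<95)&(S>80)&(z>.15)&(z<.18); ys,xs=np.nonzero(m); k=(ys>75)&(ys<105)&(xs>140)&(xs<310)
w=P[m][k]; print("green",w.min(0).round(4),w.max(0).round(4)); 
yel=(H>15)&(H<32)&(S>110)
m=yel&(z>.207)&(z<.25); w=P[m]; print("post cloud",m.sum(),w.mean(0).round(4),w.min(0).round(4),w.max(0).round(4))
m=(z>.038)&(z<.065); m[:, :380]=0; m[:,450:]=0; m[:236]=0; m[310:]=0
m&=(H<25)&(S>90)
w=P[m]; r=cv2.minAreaRect(w[:,:2].astype(np.float32)); print("handle",m.sum(),w.mean(0).round(4),np.round(r[0],4),np.round(r[1],4),r[2])
ys,xs=np.nonzero(m); w=onz(np.c_[xs,ys],.053,c)[:,:2]; r=cv2.minAreaRect(w.astype(np.float32)); print("handle",np.round(r[0],4),np.round(r[1],4),r[2])
big=cv2.resize(c["p"][60:320,120:500,::-1],None,fx=2.1,fy=2.1,interpolation=cv2.INTER_CUBIC); cv2.imwrite("pics/w1z.png",big)
```

```text
roof front corners @.189 / .175 [[0.6627, -0.0748], [0.6555, -0.3365]] [[0.6642, -0.0689], [0.6567, -0.3412]]
post top@.232 [[0.652, -0.185]] post pts [[ 0.652 -0.184  0.232]
 [ 0.652 -0.186  0.233]
 [ 0.652 -0.188  0.232]
 [ 0.65  -0.184  0.232]
 [ 0.65  -0.186  0.232]
 [ 0.65  -0.188  0.231]
 [ 0.648 -0.183  0.232]
 [ 0.648 -0.185  0.232]
 [ 0.648 -0.187  0.231]]
green [ 0.6488 -0.1667  0.1628] [ 0.656  -0.0855  0.1696]
post cloud 488 [ 0.6512 -0.1845  0.2299] [ 0.643  -0.2673  0.207 ] [ 0.6774 -0.0951  0.2338]
handle 979 [ 0.4479 -0.3372  0.0514] [ 0.4444 -0.3375] [0.017  0.0953] 75.76089477539062
handle [ 0.4452 -0.3354] [0.0188 0.0945] 74.6286392211914
```

View pics/w1z.png

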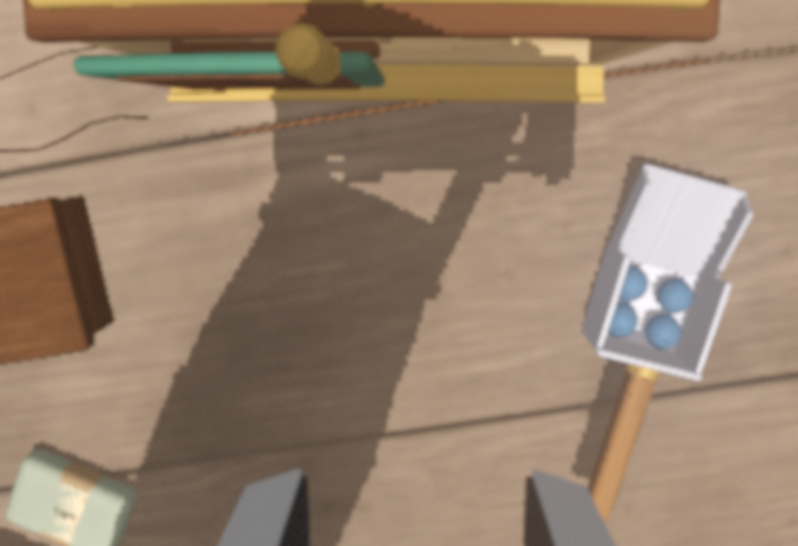

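Request:
jog_arm --rows '[0.025,0.008,-0.01,0,0,0,0.5,0.03,0.01,-0.02,0,0,0,0.5,0.03,0.01,-0.02,0,0,0,0.5,0.0188,0.006,-0.02,0,0,0,0.5,0,0,-0.02,0,0,0,0.5,0,0,-0.03,0,0,0,0.5,0,0,-0.02,0,0,0,0.5,0,0,-0.014,0,0,0,0.5]'

```text
time_s: 2.25
ee_pos: [0.648, -0.1879, 0.1986]
eef_rot: [-0.276, 1.568, 2.844]
force: [0.7, -0.2, -0.5]
grip_width: 0.0468
```

Request:
jog_arm --rows '[0,0,0,0,0,0,1,0,0,0,0,0,0,1,0,0,0,0,0,0,1,0,0,0,0,0,0,1,0,0,0,0,0,0,1]' --squeeze 15

```text
time_s: 2.67
ee_pos: [0.6497, -0.187, 0.2025]
eef_rot: [3.004, 1.569, -0.158]
force: [-0.4, 1.1, 1.0]
grip_width: 0.0174
```

Run:
```python
from h import *
delta([.65,-.186,.2],Rdes(-1.3,0))
```

```text
t 2.67 dpos [ 0.0003  0.001  -0.0025] rotvec [ 0.02  0.11 -0.14] | 0.2 q [-0.33  0.59  1.11  0.    1.44  1.26] F [-0.4  1.1  1. ] w 0.0174
```

Not fully closed yet perhaps; a couple more rows, then slide.

Request:
jog_arm --rows '[0,0,0,0,0,0,1,0,0,0,0,0,0,1,-0.0002,-0.008,0,0,0,0,1,-0.0003,-0.013,0,0,0,0,1,-0.0003,-0.015,0,0,0,0,1,-0.0003,-0.015,0,0,0,0,1,-0.0003,-0.015,0,0,0,0,1,-0.0003,-0.015,0,0,0,0,1]'

```text
time_s: 3.33
ee_pos: [0.648, -0.2684, 0.2025]
eef_rot: [2.869, 1.569, -0.292]
force: [-0.3, 2.7, 5.6]
grip_width: 0.016
```

Request:
jog_arm --rows '[-0.0003,-0.015,0,0,0,0,1,-0.0003,-0.012,0,0,0,0,1,-0.0002,-0.006,0,0,0,0,1,0,-0.003,0,0,0,0,1,0,0,0,0,0,0,1,0,0,0,0,0,0,1]'

```text
time_s: 3.83
ee_pos: [0.6475, -0.3003, 0.2023]
eef_rot: [-1.524, 1.566, 1.601]
force: [-5.2, 22.0, 9.1]
grip_width: 0.0158
```

Request:
jog_arm --rows '[0,0.003,0,0,0,0,1,0,0,0,0,0,0,0.6,0,0,0,0,0,0,0.6,0,0,0.015,0,0,0,0.6,-0.01,0,0.03,0,0,0,0.6,-0.03,0,0.02,0,0,0,0.6,-0.03,0,0,0,0,0,0.6,-0.03,0,0,0,0,0,0.6]'

```text
time_s: 4.5
ee_pos: [0.5458, -0.3012, 0.267]
eef_rot: [2.482, 1.569, -0.68]
force: [-0.0, -0.2, -0.7]
grip_width: 0.0377
```

Run:
```python
from h import *
c=snap("wrist","2")
g=np.array([.4493,-.339,.044]);R=Rdes(-15.2,42)
tcp=g+R[:,0]*.019
print(tcp); delta(tcp-R[:,0]*.08,R); delta(tcp,R)
```

```text
[ 0.46156872 -0.34233334  0.02988025]
t 4.55 dpos [-0.1315 -0.0271 -0.1769] rotvec [ -6.03 -41.76 -13.33] | 44.2 q [-0.57  0.43  1.21 -0.    1.51  1.03] F [-4.7 -1.1  0.1] w 0.0376
t 4.55 dpos [-0.0799 -0.0411 -0.2364] rotvec [ -6.03 -41.76 -13.33] | 44.2 q [-0.57  0.43  1.21 -0.    1.51  1.03] F [-4.7 -1.1  0.1] w 0.0376
```

View pics/wrist2.png

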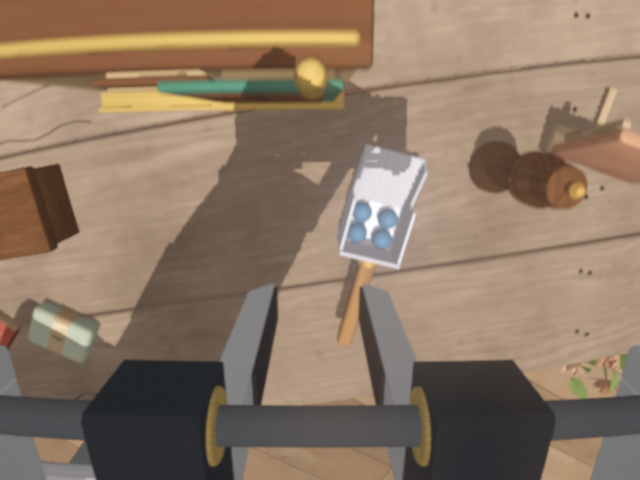

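Request:
jog_arm --rows '[-0.01,-0.002,-0.005,-0.7,-5.2,-1.7,0.5,-0.02,-0.004,-0.01,-0.7,-5.2,-1.7,0.5,-0.02,-0.004,-0.01,-0.7,-5.2,-1.7,0.5,-0.02,-0.004,-0.015,-0.8,-5.2,-1.7,0.5,-0.02,-0.004,-0.02,-0.8,-5.2,-1.7,0.5,-0.02,-0.004,-0.02,-0.8,-5.2,-1.7,0.5,-0.015,-0.003,-0.02,-0.8,-5.2,-1.7,0.5,-0.007,-0.002,-0.02,-0.8,-5.2,-1.7,0.5]'

```text
time_s: 5.22
ee_pos: [0.4184, -0.326, 0.154]
eef_rot: [3.138, 0.874, -0.255]
force: [0.1, 0.8, 0.2]
grip_width: 0.0468
```

Request:
jog_arm --rows '[0,0,0,0,0,0,0.5,0,0,0,0,0,0,0.5]'

```text
time_s: 5.38
ee_pos: [0.4204, -0.3258, 0.1549]
eef_rot: [-3.141, 0.879, -0.247]
force: [-0.5, 0.0, 1.1]
grip_width: 0.0472
```

Run:
```python
from h import *
c=load("pics/wrist2.npz"); P=cloud(c)
H,S,V=cv2.split(cv2.cvtColor(c["p"],cv2.COLOR_RGB2HSV)); z=P[...,2]
m=(z>.04)&(z<.065)&(H<25)&(S>90); m[:258]=0; m[350:]=0; m[:,:330]=0; m[:,380:]=0
w=P[m]; r=cv2.minAreaRect(w[:,:2].astype(np.float32)); print("handle",m.sum(),w.mean(0).round(4),np.round(r[0],4),np.round(r[1],4),r[2])
c=snap("wrist","3"); 
g=np.array([.4493,-.339,.044]);R=Rdes(-15.2,42)
tcp=g+R[:,0]*.019
delta(tcp-R[:,0]*.06,R); delta(tcp,R)
```

```text
handle 1169 [ 0.4439 -0.3357  0.052 ] [ 0.443  -0.3374] [0.0179 0.096 ] 75.29585266113281
t 5.43 dpos [ 0.0016 -0.0057 -0.0815] rotvec [-0.51 -2.22 -1.06] | 2.5 q [-0.94  0.06  2.09  0.83  0.58  0.26] F [ 0.9 -0.4  0.1] w 0.0471
t 5.43 dpos [ 0.0403 -0.0162 -0.1261] rotvec [-0.51 -2.22 -1.06] | 2.5 q [-0.94  0.06  2.09  0.83  0.58  0.26] F [ 0.9 -0.4  0.1] w 0.0471
```

View pics/wrist3.png

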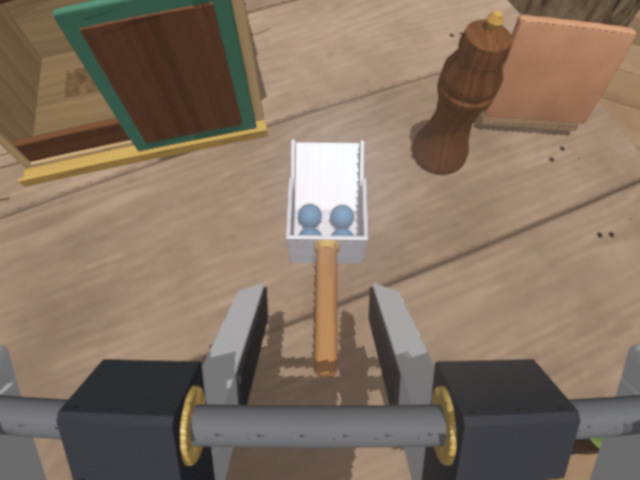

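Request:
jog_arm --rows '[0.001,-0.005,-0.02,-0.2,-1.1,-0.5,0.5,0.003,-0.002,-0.025,-0.3,-1.1,-0.5,0.5,0.008,-0.002,-0.025,0,0,0,0.5,0.012,-0.003,-0.025,0,0,0,0.5,0.01,-0.003,-0.02,0,0,0,0.5,0.006,-0.0015,-0.011,0,0,0,0.5,0,0,0,0,0,0,0.5,0,0,0,0,0,0,0.5]'

```text
time_s: 6.1
ee_pos: [0.4624, -0.3418, 0.0298]
eef_rot: [-3.14, 0.836, -0.26]
force: [0.3, 0.7, 0.3]
grip_width: 0.0468
```

Run:
```python
from h import *
c=snap("wrist","4"); 
g=np.array([.4493,-.339,.044]);R=Rdes(-15.2,42)
tcp=g+R[:,0]*.019
delta(tcp,R)
```

```text
t 6.15 dpos [-0.0006 -0.0004 -0.0005] rotvec [ 0.02  0.16 -0.19] | 0.2 q [-0.89  0.41  2.08  1.51  0.41 -0.43] F [-0.6 -1.   0.4] w 0.047
```

View pics/wrist4.png

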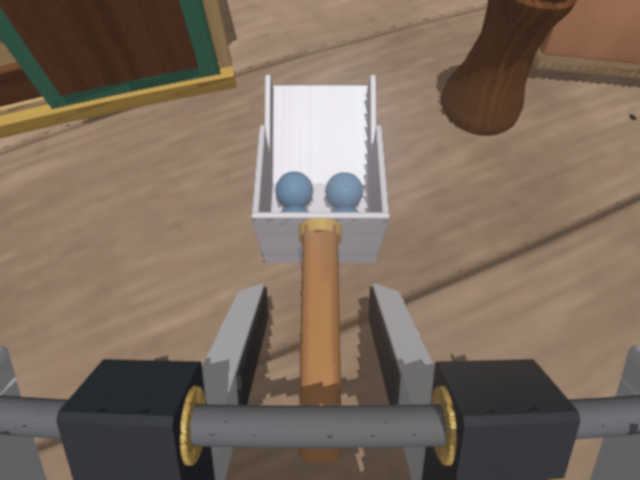

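Request:
jog_arm --rows '[0,0,0,0,0,0,1,0,0,0,0,0,0,1,0,0,0,0,0,0,1,0,0,0,0,0,0,1,0,0,0,0,0,0,1,0,0,0,0,0,0,1,0,0,0,0,0,0,1]' --squeeze 58

```text
time_s: 6.73
ee_pos: [0.461, -0.3421, 0.0295]
eef_rot: [-3.141, 0.836, -0.264]
force: [-3.6, 0.4, 5.0]
grip_width: 0.0153
```

Request:
jog_arm --rows '[0,0,0.003,0,0,0,1,0,0,0.006,0,0,0,1,0,0,0.01,0,0,0,1,0,0,0.01,0,0,0,1,0,0,0.012,0,0,0,1,0,0,0.01,0,0,0,1,0,0,0.005,0,0,0,1,0,0,0,0,0,0,1]'

```text
time_s: 7.4
ee_pos: [0.4611, -0.342, 0.0861]
eef_rot: [3.142, 0.836, -0.264]
force: [1.1, -0.8, -2.3]
grip_width: 0.016
```

Run:
```python
from h import *
c=snap("wrist","5"); delta([0.4624,-.3418,.0838],Rdes(-15.2,42))
```

```text
t 7.45 dpos [ 0.0014  0.     -0.0016] rotvec [ 0.01  0.09 -0.08] | 0.1 q [-0.89  0.28  2.06  1.21  0.43 -0.09] F [-0.2  0.1 -2.8] w 0.0157
```

View pics/wrist5.png

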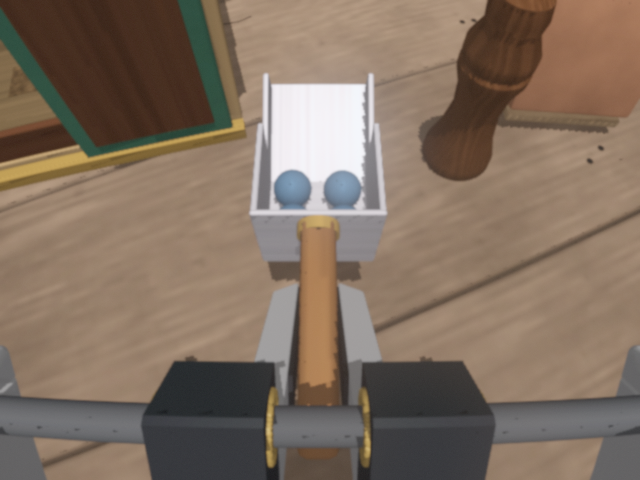

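```bash
cat >> h.py <<'E'
BIN=np.array([.746,-.1475]); YU=-1.4
def pose_from_lip(lip,yaw,th,alpha=42):
    Rs=(Ro.from_euler("z",yaw,degrees=True)*Ro.from_euler("y",th,degrees=True)).as_matrix()
    g=np.array(lip)-Rs@np.array([.15,0,-.016])
    R=Rdes(yaw,alpha-th); return g+R[:,0]*.019,R
def binpt(x,z,y=0):
    a=np.radians(YU); return [BIN[0]+x*np.cos(a)-y*np.sin(a),BIN[1]+x*np.sin(a)+y*np.cos(a),z]
E
python3 - <<'E'
from h import *
delta(*pose_from_lip(binpt(-.135,.105),YU,0))
prev=None
for x,z,th in [(-.135,.105,0),(-.055,.105,0),(-.055,.085,15),(-.055,.07,30),(-.055,.058,42),(-.055,.055,50),(-.055,.055,58)]:
    t,R=pose_from_lip(binpt(x,z),YU,th)
    if prev: print(x,z,th,"tcp",t.round(4),"d",(t-prev[0]).round(4),np.degrees(Ro.from_matrix(R@prev[1].T).as_rotvec()).round(2))
    prev=(t,R)
E
```

```text
t 7.45 dpos [0.0128 0.201  0.0215] rotvec [-0.    0.09 13.72] | 13.7 q [-0.89  0.28  2.06  1.21  0.43 -0.09] F [-0.2  0.1 -2.8] w 0.0157
-0.055 0.105 0 tcp [ 0.5538 -0.1428  0.1069] d [ 0.08  -0.002  0.   ] [0. 0. 0.]
-0.055 0.085 15 tcp [ 0.5589 -0.1429  0.1223] d [ 0.0052 -0.0001  0.0155] [ 0.37 15.    0.  ]
-0.055 0.07 30 tcp [ 0.5731 -0.1433  0.1403] d [ 0.0142 -0.0003  0.0179] [ 0.37 15.   -0.  ]
-0.055 0.058 42 tcp [ 0.5903 -0.1437  0.1513] d [ 0.0172 -0.0004  0.011 ] [ 0.29 12.    0.  ]
-0.055 0.055 50 tcp [ 0.6042 -0.144   0.1614] d [ 0.014  -0.0003  0.0101] [0.2 8.  0. ]
-0.055 0.055 58 tcp [ 0.6199 -0.1444  0.1724] d [ 0.0156 -0.0004  0.011 ] [0.2 8.  0. ]
```

Request:
jog_arm --rows '[0.0,0.004,0.003,0,0,0.4,1,0.001,0.009,0.003,0,0,0.6,1,0.001,0.013,0.003,0,0,0.9,1,0.001,0.016,0.003,0,0,1.1,1,0.001,0.018,0.002,0,0,1.2,1,0.001,0.019,0.0015,0,0,1.3,1,0.001,0.02,0.001,0,0,1.4,1,0.001,0.02,0.001,0,0,1.4,1]'

```text
time_s: 8.12
ee_pos: [0.4678, -0.2206, 0.1028]
eef_rot: [-3.14, 0.836, -0.115]
force: [-0.3, -0.4, -3.0]
grip_width: 0.0156
```

Request:
jog_arm --rows '[0.001,0.02,0.001,0,0,1.4,1,0.001,0.019,0.001,0,0,1.3,1,0.001,0.017,0.001,0,0,1.1,1,0.001,0.013,0.001,0,0,0.9,1,0.001,0.009,0,0,0,0.5,1,0.0008,0.004,0,0,0,0.2,1,0,0,0,0,0,0,1,0,0,0,0,0,0,1]'

```text
time_s: 8.78
ee_pos: [0.4738, -0.1408, 0.1067]
eef_rot: [-3.141, 0.836, -0.024]
force: [-0.0, -0.7, -2.3]
grip_width: 0.0156
```

Run:
```python
from h import *
delta(*pose_from_lip(binpt(-.135,.105),YU,0))
c=snap("wrist","6"); c=snap("top","6")
p=cv2.imread("pics/top6.png"); cv2.imwrite("pics/t6.png",cv2.resize(p[140:320,340:560],None,fx=3.6,fy=3.3,interpolation=cv2.INTER_CUBIC)[:600,:800])
```

```text
t 8.78 dpos [-0.     -0.0001  0.0002] rotvec [-0.03  0.09  0.01] | 0.1 q [-0.55  0.06  2.27  1.17  0.37  0.02] F [-0.  -0.7 -2.3] w 0.0156
```

View pics/wrist6.png

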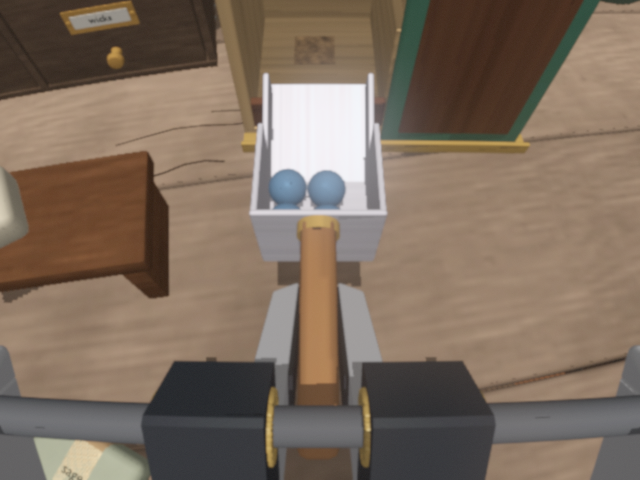

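View pics/t6.png

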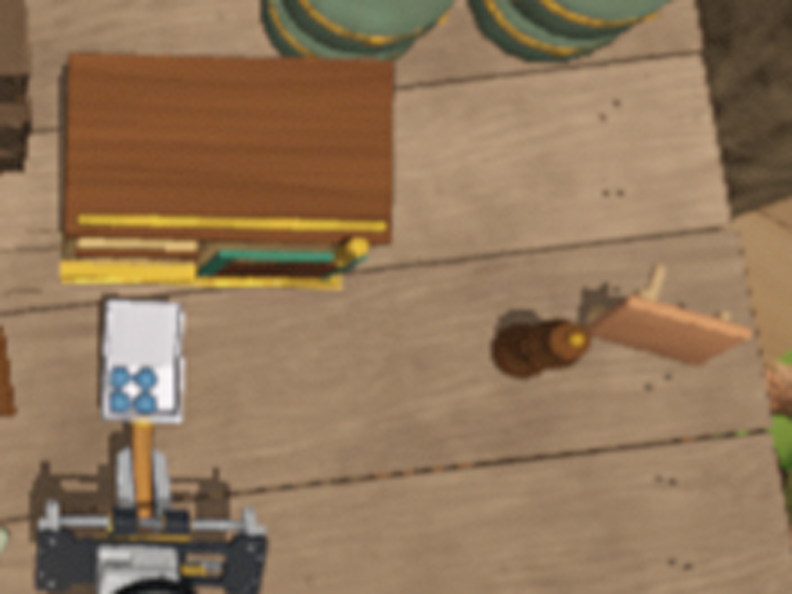

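Request:
jog_arm --rows '[0.004,0,0,0,0,0,1,0.009,0,0,0,0,0,1,0.013,-0.0005,0,0,0,0,1,0.015,-0.0005,0,0,0,0,1,0.015,-0.0005,0,0,0,0,1,0.012,-0.0005,0,0,0,0,1,0.008,0,0,0,0,0,1,0.004,0,0,0,0,0,1]'

```text
time_s: 9.55
ee_pos: [0.5549, -0.1429, 0.1064]
eef_rot: [-3.14, 0.836, -0.024]
force: [-0.2, 0.5, -2.4]
grip_width: 0.0158
```

Request:
jog_arm --rows '[0,0,0,0,0,0,1,0.001,0,0.004,0.1,3,0,1,0.001,0,0.004,0.1,4,0,1,0.0015,0,0.004,0.1,4,0,1,0.0018,-0.0001,0.0035,0.1,4,0,1,0,0,0,0,0,0,1]'

```text
time_s: 10.05
ee_pos: [0.5605, -0.1414, 0.1211]
eef_rot: [-3.129, 1.046, -0.009]
force: [1.0, 0.2, -1.8]
grip_width: 0.0153
```

Run:
```python
from h import *
delta(*pose_from_lip(binpt(-.055,.085),YU,15))
delta(*pose_from_lip(binpt(-.055,.07),YU,30))
```

```text
t 10.05 dpos [-0.0016 -0.0015  0.0013] rotvec [-0.29  3.05 -0.26] | 3.1 q [-0.4   0.22  1.93  0.39  0.53  0.9 ] F [ 1.   0.2 -1.8] w 0.0153
t 10.05 dpos [ 0.0126 -0.0019  0.0192] rotvec [ 0.04 18.05 -0.21] | 18.0 q [-0.4   0.22  1.93  0.39  0.53  0.9 ] F [ 1.   0.2 -1.8] w 0.0153
```

Request:
jog_arm --rows '[0.002,-0.0005,0.004,0,3,0,1,0.002,-0.0005,0.003,0,3,0,1,0.002,0,0.003,0,3,0,1,0.002,0,0.003,0,3,0,1,0.002,0,0.003,0,3,0,1,0.002,0,0.003,0,3,0,1,0,0,0,0,0,0,1]'

```text
time_s: 10.63
ee_pos: [0.5722, -0.1407, 0.1382]
eef_rot: [-3.116, 1.359, 0.007]
force: [1.0, 0.3, -2.7]
grip_width: 0.0153
```

Run:
```python
from h import *
delta(*pose_from_lip(binpt(-.055,.07),YU,30))
delta(*pose_from_lip(binpt(-.055,.058),YU,42))
snap("wrist","7");snap("side","7")
p=cv2.imread("pics/side7.png"); cv2.imwrite("pics/s7.png",cv2.resize(p[150:350,240:440],None,fx=3,fy=3,interpolation=cv2.INTER_CUBIC))
```

```text
t 10.63 dpos [ 0.0009 -0.0025  0.0021] rotvec [-0.3   0.14 -0.39] | 0.5 q [-0.34  0.34  1.65  0.09  0.96  1.21] F [ 1.   0.3 -2.7] w 0.0153
t 10.63 dpos [ 0.018 -0.003  0.013] rotvec [-0.05 12.13 -0.36] | 12.1 q [-0.34  0.34  1.65  0.09  0.96  1.21] F [ 1.   0.3 -2.7] w 0.0153
```

View pics/wrist7.png

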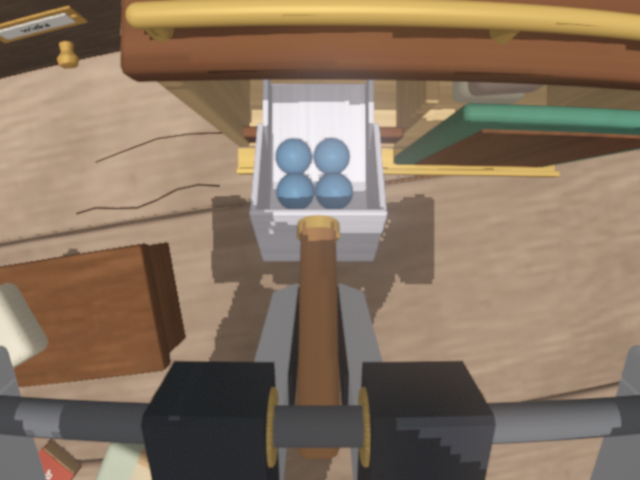

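View pics/s7.png

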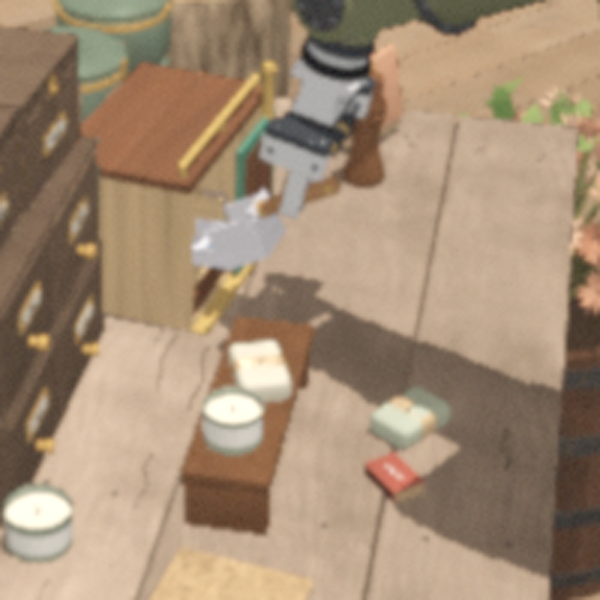

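Request:
jog_arm --rows '[0.005,-0.0015,0.004,0,3,-0.1,1,0.005,-0.0015,0.004,0,3,-0.1,1,0.004,0,0.003,0,3,-0.1,1,0.004,0,0.003,0,3,0,1,0.005,0,0.0035,0.1,2.5,0,1,0.005,0,0.0035,0.1,2.5,0,1,0.005,0,0.0035,0,3,0,1,0,0,0,0,0,0,1]'

```text
time_s: 11.4
ee_pos: [0.605, -0.144, 0.1618]
eef_rot: [-0.003, 1.432, 3.116]
force: [0.5, 1.2, -1.9]
grip_width: 0.0155
```

Run:
```python
from h import *
delta(*pose_from_lip(binpt(-.055,.055),YU,50))
delta(*pose_from_lip(binpt(-.055,.055),YU,58))
snap("wrist","8");snap("side","8")
p=cv2.imread("pics/side8.png"); cv2.imwrite("pics/s8.png",cv2.resize(p[150:350,240:440],None,fx=3,fy=3,interpolation=cv2.INTER_CUBIC))
```

```text
t 11.4 dpos [-0.0008 -0.     -0.0004] rotvec [-0.02  0.06 -0.07] | 0.1 q [-0.28  0.58  1.23 -0.03  1.46  1.32] F [ 0.5  1.2 -1.9] w 0.0155
t 11.4 dpos [ 0.0149 -0.0004  0.0106] rotvec [ 0.17  8.06 -0.07] | 8.1 q [-0.28  0.58  1.23 -0.03  1.46  1.32] F [ 0.5  1.2 -1.9] w 0.0155
```

View pics/wrist8.png

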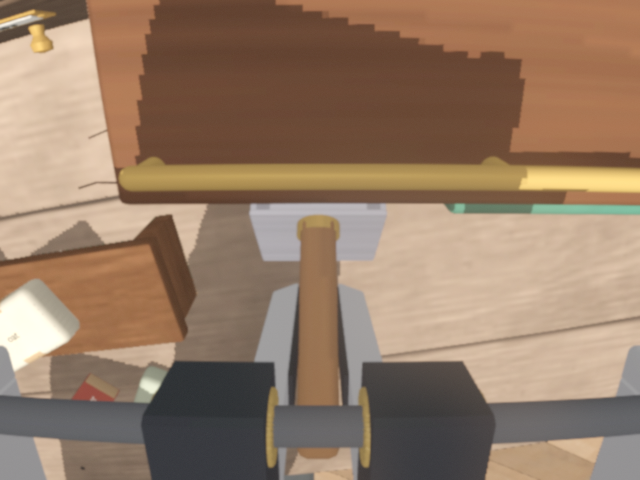

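View pics/s8.png

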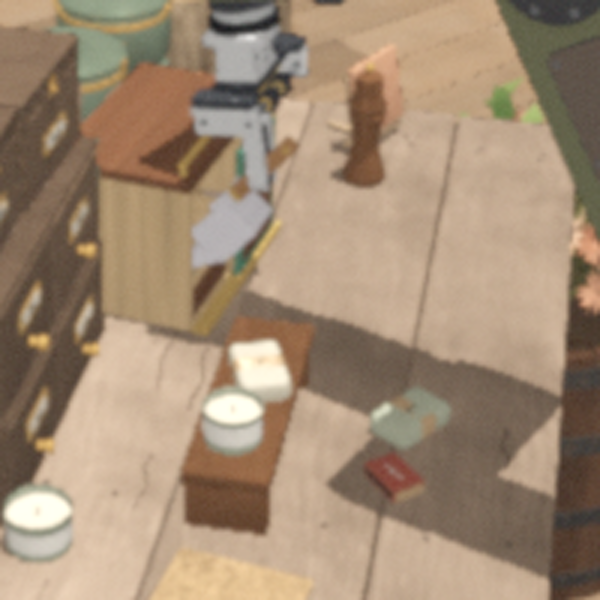

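Request:
jog_arm --rows '[0.005,0,0.0035,0,2.6,0,1,0.005,0,0.0035,0.1,2.7,0,1,0.005,0,0.0036,0.1,2.7,0,1,0.003,0,0.002,0,2,0,1,0.003,0,0.002,0,2,0,1,0,0,0,0,0,0,1,0,0,0,0,0,0,1,0,0,0,0,0,0,1]'

```text
time_s: 12.17
ee_pos: [0.6249, -0.1447, 0.1771]
eef_rot: [0.011, 1.225, 3.128]
force: [0.1, 1.2, -2.2]
grip_width: 0.016
```

Request:
jog_arm --rows '[0,0,0,0,0,0,1,0,0,0,0,0,0,1,0,0,0,0,0,0,1,0,0,0,0,0,0,1,0,0,0,0,0,0,1,0,0,0,0,0,0,1]'

```text
time_s: 12.67
ee_pos: [0.6253, -0.1446, 0.1772]
eef_rot: [0.014, 1.223, 3.13]
force: [1.0, -0.9, -1.6]
grip_width: 0.0157
```

Run:
```python
from h import *
delta(*pose_from_lip(binpt(-.055,.055),YU,62))
delta(*pose_from_lip(binpt(-.055,.07),YU,30))
```

```text
t 12.67 dpos [ 0.0029 -0.     -0.0001] rotvec [0.27 0.07 0.02] | 0.3 q [-0.25  0.76  0.94 -0.08  1.78  1.34] F [ 1.  -0.9 -1.6] w 0.0157
t 12.67 dpos [-0.0522  0.0013 -0.037 ] rotvec [ -0.52 -31.92   0.09] | 31.9 q [-0.25  0.76  0.94 -0.08  1.78  1.34] F [ 1.  -0.9 -1.6] w 0.0157
```

Request:
jog_arm --rows '[-0.007,0,-0.005,-0.1,-4,0,1,-0.007,0,-0.005,-0.1,-4,0,1,-0.007,0,-0.005,-0.1,-4,0,1,-0.007,0,-0.005,0,-4,0,1,-0.006,0.0005,-0.005,-0.1,-4,0,1,-0.006,0.0005,-0.004,0,-4,0,1,-0.006,0,-0.004,0,-4,0,1,-0.006,0,-0.004,0,-4,0,1]'

```text
time_s: 13.33
ee_pos: [0.5729, -0.1436, 0.1405]
eef_rot: [-3.132, 1.356, -0.017]
force: [1.1, -1.1, -2.2]
grip_width: 0.0154
```

Run:
```python
from h import *
delta(*pose_from_lip(binpt(-.055,.07),YU,30))
delta(*pose_from_lip(binpt(-.055,.105),YU,0))
snap("wrist","9");snap("side","9")
p=cv2.imread("pics/side9.png"); cv2.imwrite("pics/s9.png",cv2.resize(p[150:350,240:440],None,fx=3,fy=3,interpolation=cv2.INTER_CUBIC))
```

```text
t 13.33 dpos [ 0.0002  0.0004 -0.0002] rotvec [-0.11  0.29  0.12] | 0.3 q [-0.34  0.34  1.65  0.08  0.96  1.22] F [ 1.1 -1.1 -2.2] w 0.0154
t 13.33 dpos [-0.0192  0.0008 -0.0336] rotvec [ -0.87 -29.7    0.08] | 29.7 q [-0.34  0.34  1.65  0.08  0.96  1.22] F [ 1.1 -1.1 -2.2] w 0.0154
```

View pics/wrist9.png

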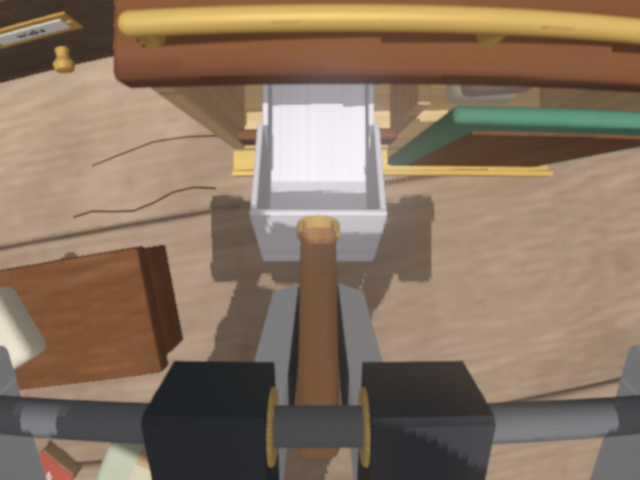

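View pics/s9.png

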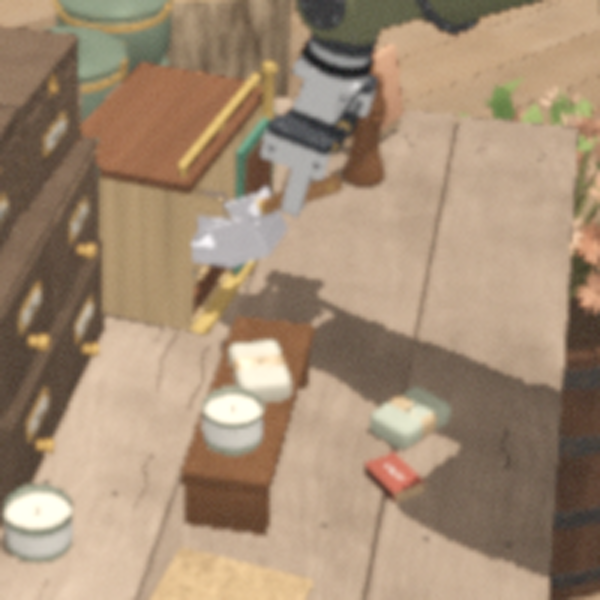

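Request:
jog_arm --rows '[-0.005,0,-0.003,-0.1,-3,0,1,-0.01,0,-0.003,-0.1,-3,0,1,-0.015,0,-0.003,-0.1,-3,0,1,-0.02,0,-0.003,-0.1,-3,0,1,-0.02,0.0005,-0.003,-0.1,-3,0,1,-0.02,0.0005,-0.003,-0.1,-3,0,1,-0.02,0,-0.003,-0.1,-3,0,1,-0.02,0,-0.003,-0.1,-3,0,1]'

```text
time_s: 14.1
ee_pos: [0.4451, -0.1424, 0.117]
eef_rot: [-3.142, 0.944, -0.024]
force: [-0.3, 0.9, -1.3]
grip_width: 0.0158
```

Request:
jog_arm --rows '[-0.02,0,0,0,-3,0,1,-0.02,0,0,0,-3,0,1,0,0,0,0,0,0,1]'

```text
time_s: 14.35
ee_pos: [0.4083, -0.1417, 0.1163]
eef_rot: [-3.136, 0.852, -0.016]
force: [0.3, 0.0, -2.0]
grip_width: 0.0158
```

Run:
```python
from h import *
delta(*pose_from_lip(binpt(-.16,.105),YU,0))
snap("wrist","10")
```

```text
t 14.35 dpos [ 0.0405  0.0015 -0.0094] rotvec [-0.25 -0.79 -0.22] | 0.9 q [-0.68 -0.11  2.39  1.05  0.49  0.05] F [ 0.3  0.  -2. ] w 0.0158
```

View pics/wrist10.png

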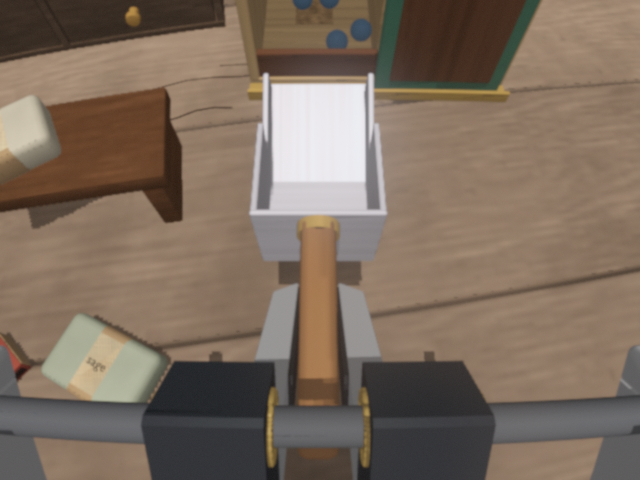

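```bash
cat >> h.py <<'E'
def pose_from_base(base,yaw,th=0,alpha=42):
    Rs=(Ro.from_euler("z",yaw,degrees=True)*Ro.from_euler("y",th,degrees=True)).as_matrix()
    g=np.array(base)-Rs@np.array([.07,0,-.044])
    R=Rdes(yaw,alpha-th); return g+R[:,0]*.019,R
E
python3 - <<'E'
from h import *
delta(*pose_from_base([.4835,.331,.155],40))
c=load("pics/top1.npz"); H,S,V=cv2.split(cv2.cvtColor(c["p"],cv2.COLOR_RGB2HSV))
m=((H>14)&(H<26)&(S>95)&(V>120)).astype(np.uint8)*255; m[:,:190]=0;m[:,252:]=0;m[:235]=0;m[305:]=0
m=cv2.morphologyEx(m,cv2.MORPH_OPEN,np.ones((5,5))); ys,xs=np.nonzero(m)
w=onz(np.c_[xs,ys],.005,c)[:,:2].astype(np.float32); r=cv2.minAreaRect(w); print(len(xs),w.mean(0),r)
print(onz([[208,254],[250,254],[207,295],[249,295]],.005,c))
E
```

```text
t 14.4 dpos [0.0301 0.4368 0.068 ] rotvec [ 3.000e-02 -9.600e-01  4.135e+01] | 41.4 q [-0.68 -0.11  2.39  1.04  0.48  0.06] F [ 0.5  0.1 -1.1] w 0.0155
1773 [0.48498973 0.32944694] ((0.48442772030830383, 0.3295011818408966), (0.13395939767360687, 0.1344904899597168), 0.33671271800994873)
[[0.54781504 0.39471397 0.005     ]
 [0.54860747 0.26003262 0.005     ]
 [0.41706336 0.39461428 0.005     ]
 [0.41785847 0.26080132 0.005     ]]
```

Request:
jog_arm --rows '[0.0,0.003,0.012,0,0,0.5,1,0.002,0.008,0.015,0,0,1,1,0.004,0.014,0.015,0,0,1.5,1,0.007,0.02,0.012,0,0,2,1,0.009,0.025,0.008,0,0,2.3,1,0.009,0.028,0.004,0,0,2.6,1,0.008,0.03,0.002,0,0,2.8,1,0.006,0.03,0,0,0,2.8,1]'

```text
time_s: 15.07
ee_pos: [0.4564, 0.0173, 0.1863]
eef_rot: [-3.136, 0.853, 0.254]
force: [0.4, -0.2, -2.3]
grip_width: 0.0152
```

Request:
jog_arm --rows '[0.003,0.03,0,0,0,2.8,1,0.001,0.03,0,0,0,2.8,1,0,0.03,0,0,0,2.8,1,0,0.03,0,0,0,2.8,1,0,0.03,0,0,0,2.8,1,-0.002,0.028,0,0,0,2.8,1,-0.004,0.026,0,0,0,2.6,1,-0.005,0.024,0,0,0,2.4,1]'

```text
time_s: 15.73
ee_pos: [0.4483, 0.2463, 0.1853]
eef_rot: [-3.135, 0.855, 0.636]
force: [0.8, -0.6, -1.5]
grip_width: 0.0153
```

Run:
```python
from h import *
delta(*pose_from_base([.4847,.3295,.155],40))
```

```text
t 15.73 dpos [-0.0075  0.0464 -0.0004] rotvec [ 0.39 -0.92  3.89] | 4.0 q [ 0.32 -0.09  2.17  0.52  0.42  0.86] F [ 0.8 -0.6 -1.5] w 0.0153
```

Request:
jog_arm --rows '[-0.003,0.017,0,0.1,-0.3,1.4,1,-0.002,0.013,0,0.1,-0.3,1.2,1,-0.002,0.009,0,0.1,-0.3,0.8,1,0,0.006,0,0.1,0,0.4,1,0,0,0,0,0,0,1]'

```text
time_s: 16.15
ee_pos: [0.4409, 0.2897, 0.1846]
eef_rot: [-3.141, 0.838, 0.695]
force: [0.0, -0.1, -0.7]
grip_width: 0.0155
```

Run:
```python
from h import *
delta(*pose_from_base([.4847,.3295,.105],40))
snap("wrist","11")
c=snap("top","11")
p=cv2.imread("pics/top11.png"); cv2.imwrite("pics/t11.png",cv2.resize(p[190:330,150:360],None,fx=3.8,fy=3.8,interpolation=cv2.INTER_CUBIC)[:600,:800])
```

```text
t 16.15 dpos [-0.0001  0.003  -0.0498] rotvec [-0.01 -0.02  0.21] | 0.2 q [ 0.42 -0.05  2.14  0.52  0.38  0.88] F [ 0.  -0.1 -0.7] w 0.0155
```

View pics/wrist11.png

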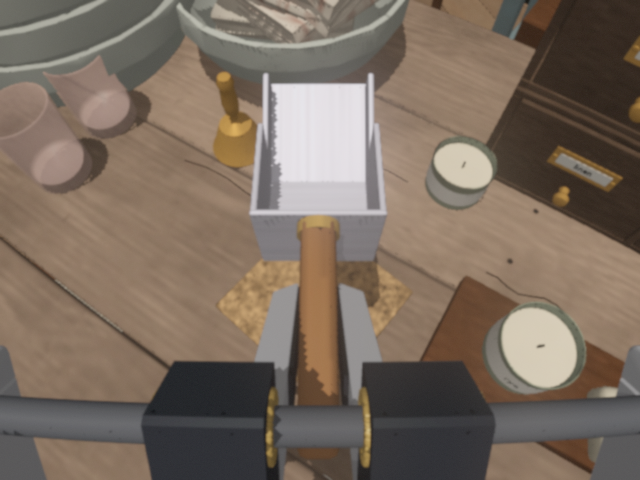

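View pics/t11.png

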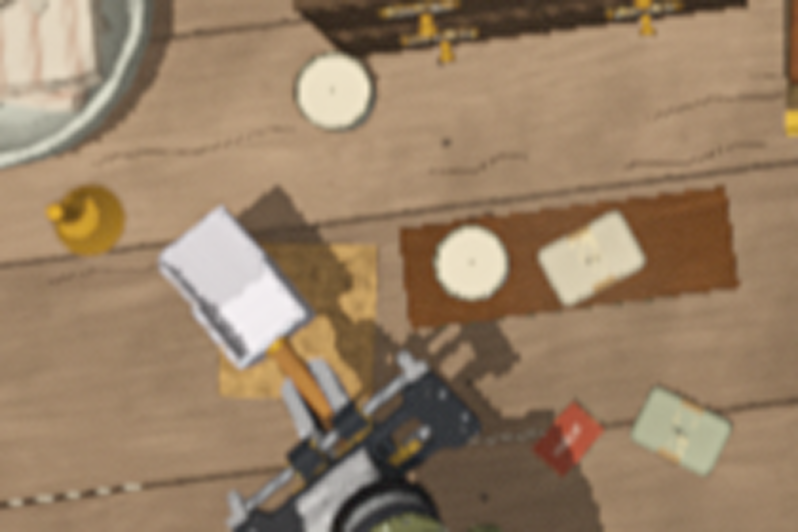

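Request:
jog_arm --rows '[0,0.001,-0.01,0,0,0.1,1,0,0.001,-0.02,0,0,0.1,1,0,0.001,-0.025,0,0,0,1,0,0,-0.025,0,0,0,1,0,0,-0.025,0,0,0,1,0,0,-0.02,0,0,0,1,0,0,-0.012,0,0,0,1,0,0,0,0,0,0,1]'

```text
time_s: 16.92
ee_pos: [0.4403, 0.293, 0.0728]
eef_rot: [-3.133, 0.835, 0.707]
force: [-0.3, -0.7, -2.1]
grip_width: 0.0156
```

Run:
```python
from h import *
delta(*pose_from_base([.4847,.3295,.005],40))
```

```text
t 16.92 dpos [ 0.0005 -0.0004 -0.0379] rotvec [-0.33 -0.1  -0.15] | 0.4 q [ 0.42  0.2   2.22  1.55  0.19 -0.18] F [-0.3 -0.7 -2.1] w 0.0156
```

Request:
jog_arm --rows '[0,0,-0.005,0,0,0,1,0,0,-0.005,0,0,0,1,0,0,-0.006,0,0,0,1,0,0,-0.006,0,0,0,1,0,0,-0.006,0,0,0,1,0,0,-0.005,0,0,0,1,0,0,0,0,0,0,1]'

```text
time_s: 17.5
ee_pos: [0.4407, 0.2937, 0.0416]
eef_rot: [-3.133, 0.834, 0.708]
force: [0.4, 0.2, -3.5]
grip_width: 0.0157
```

Run:
```python
from h import *
delta(*pose_from_base([.4847,.3295,.005],40))
snap("wrist","12")
```

```text
t 17.5 dpos [ 0.0002 -0.001  -0.0067] rotvec [-0.41 -0.04 -0.2 ] | 0.5 q [ 0.42  0.28  2.23  2.    0.21 -0.65] F [ 0.4  0.2 -3.5] w 0.0157
```

View pics/wrist12.png

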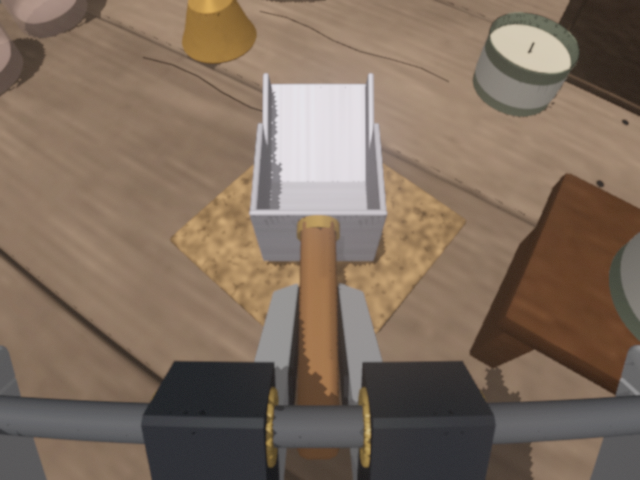

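Request:
jog_arm --rows '[0,0,-0.002,0,0,0,1,0,0,-0.002,0,0,0,1,0,-0.001,-0.002,-0.2,0,-0.2,1,0,0,0,0,0,0,1]'

```text
time_s: 17.88
ee_pos: [0.4405, 0.2929, 0.0356]
eef_rot: [-3.138, 0.836, 0.701]
force: [0.0, -0.1, -2.8]
grip_width: 0.0157
```

Request:
jog_arm --rows '[0,0,-0.001,0,0,0,1,0,0,0,0,0,0,1]'

```text
time_s: 18.05
ee_pos: [0.4406, 0.293, 0.0347]
eef_rot: [-3.138, 0.835, 0.702]
force: [0.8, -0.8, -1.9]
grip_width: 0.0153
```

Run:
```python
from h import *
delta(*pose_from_base([.4847,.3295,.005],40))
```

```text
t 18.05 dpos [ 0.0003 -0.0003  0.0002] rotvec [-0.2   0.01 -0.04] | 0.2 q [ 0.42  0.3   2.23  2.1   0.22 -0.74] F [ 0.8 -0.8 -1.9] w 0.0153
```

Request:
jog_arm --rows '[0,0,-0.001,0,0,0,1,0,0,0,0,0,0,1]'

```text
time_s: 18.22
ee_pos: [0.441, 0.2933, 0.0344]
eef_rot: [-3.138, 0.834, 0.702]
force: [-1.2, -1.7, 4.4]
grip_width: 0.0155
```

Request:
jog_arm --rows '[0,0,-0.001,0,0,0,1,0,0,0,0,0,0,1]'

```text
time_s: 18.38
ee_pos: [0.4414, 0.2936, 0.0341]
eef_rot: [-3.138, 0.832, 0.702]
force: [-4.4, -2.6, 11.4]
grip_width: 0.0157
```

Request:
jog_arm --rows '[0,0,0.0015,0,0,0,1,0,0,0,0,0,0,0.6,0,0,0,0,0,0,0.6,0,0,0,0,0,0,0.6,0,0,0,0,0,0,0.6]'

```text
time_s: 18.8
ee_pos: [0.4404, 0.2929, 0.034]
eef_rot: [-3.138, 0.836, 0.702]
force: [-0.3, 0.1, 0.3]
grip_width: 0.0366
```

Run:
```python
from h import *
p,R,o=cur(); print(R[:,0].round(3)); delta(p-R[:,0]*.1,R)
snap("wrist","13")
```

```text
[ 0.512  0.433 -0.742]
t 18.8 dpos [-0.0512 -0.0433  0.0742] rotvec [0. 0. 0.] | 0.0 q [ 0.42  0.3   2.23  2.1   0.22 -0.75] F [-0.3  0.1  0.3] w 0.0366
```

View pics/wrist13.png

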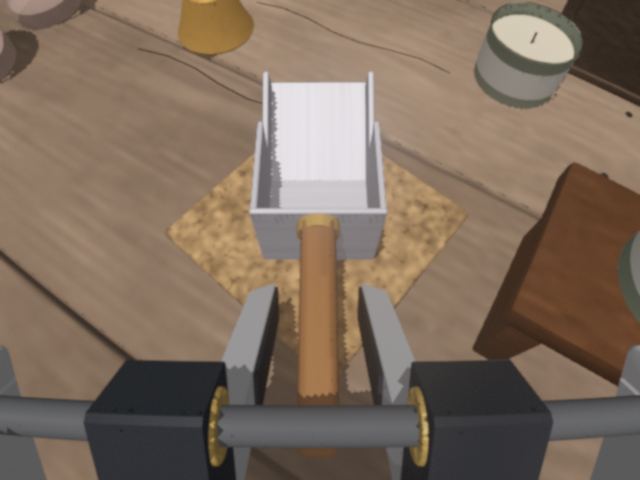

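Request:
jog_arm --rows '[0,0,0.006,0,0,0,0.6,0,0,0.008,0,0,0,0.6,0,0,0.008,0,0,0,0.6,0,0,0.008,0,0,0,0.6,0,0,0.008,0,0,0,0.6,0,0,0.01,0,0,0,0.6,0,0,0.01,0,0,0,0.6,0,0,0.01,0,0,0,0.6]'

```text
time_s: 19.52
ee_pos: [0.4404, 0.2928, 0.1024]
eef_rot: [-3.138, 0.836, 0.701]
force: [-0.4, 1.5, -0.5]
grip_width: 0.0377
```

Request:
jog_arm --rows '[0,0,0.02,0,0,0,0.6,0,0,0.025,0,0,0,0.6,0,0,0.03,0,3,0,0.6,0,0,0.03,0,3,0,0.6,0,0,0.02,0,3,0,0.6,0,0,0.01,0,3,0,0.6]'

```text
time_s: 20.02
ee_pos: [0.4408, 0.295, 0.227]
eef_rot: [-2.902, 0.969, 0.892]
force: [-0.3, 0.0, -0.1]
grip_width: 0.0376
```

Run:
```python
from h import *
# post now ~ start -.186 -> -.186-.1135
delta([.4,0.0,.34],Rdes(YU,0)); delta([.647,-.2975,.33],Rdes(YU,0))
snap("wrist","14"); c=snap("top","14"); snap("side","14")
p=cv2.imread("pics/top14.png"); cv2.imwrite("pics/t14.png",cv2.resize(p[190:330,150:360],None,fx=3.8,fy=3.8,interpolation=cv2.INTER_CUBIC)[:600,:800])
```

```text
t 20.02 dpos [-0.0408 -0.295   0.113 ] rotvec [-18.45  29.87 -37.58] | 51.4 q [ 0.38 -0.05  1.97  0.43  0.72  1.04] F [-0.3  0.  -0.1] w 0.0376
t 20.02 dpos [ 0.2062 -0.5925  0.103 ] rotvec [-18.45  29.87 -37.58] | 51.4 q [ 0.38 -0.05  1.97  0.43  0.72  1.04] F [-0.3  0.  -0.1] w 0.0376
```

View pics/wrist14.png

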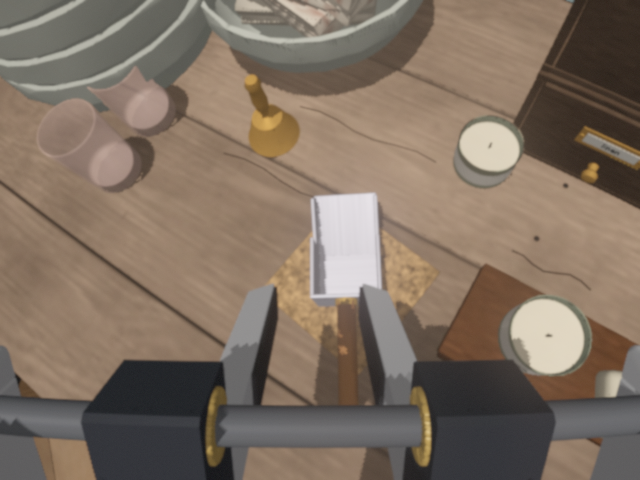

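View pics/t14.png

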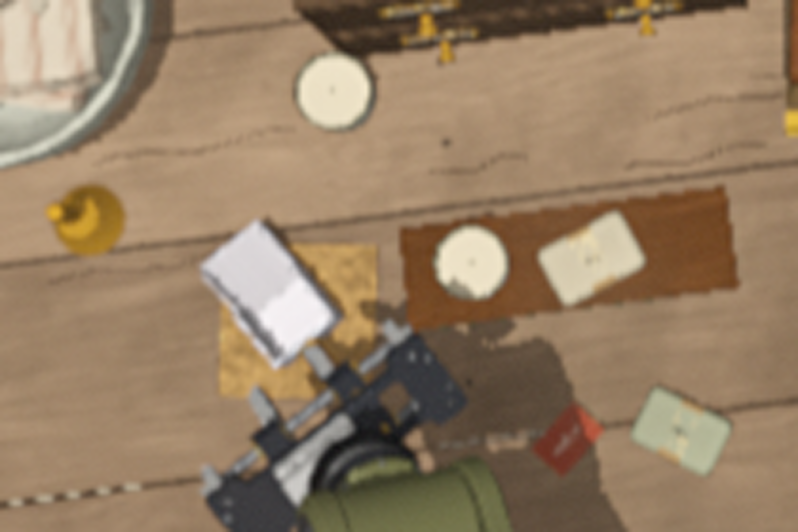

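View pics/side14.png

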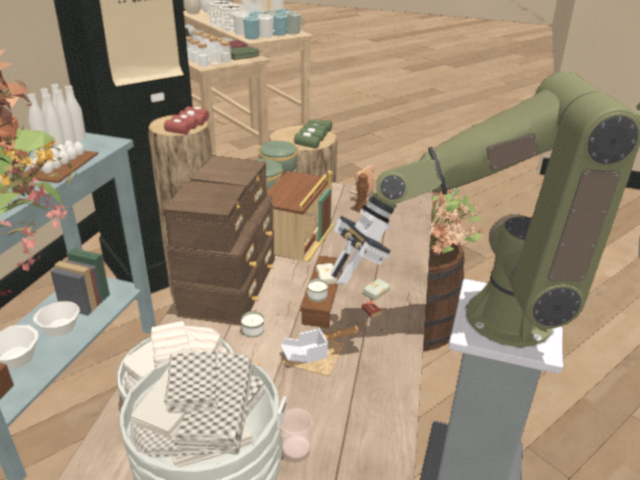

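Request:
jog_arm --rows '[-0.005,-0.02,0.02,-2.1,3.3,-4.2,0.5,-0.005,-0.035,0.02,-2.1,3.3,-4.2,0.5,-0.005,-0.038,0.015,-2.1,3.3,-4.2,0.5,-0.005,-0.04,0.015,-2.1,3.3,-4.2,0.5,-0.005,-0.04,0.015,-2.1,3.3,-4.2,0.5,-0.005,-0.04,0.015,-2.1,3.3,-4.2,0.5,-0.005,-0.04,0.01,-2.1,3.3,-4.2,0.5,-0.005,-0.04,0.005,-2.1,3.3,-4.2,0.5]'

```text
time_s: 20.83
ee_pos: [0.4004, 0.0046, 0.3371]
eef_rot: [-2.696, 1.509, 0.491]
force: [1.2, -0.2, -0.3]
grip_width: 0.0471
```

Run:
```python
from h import *
delta([.6,-.2975,.33],Rdes(YU,0))
c=snap("top","15"); P=cloud(c)
p=cv2.imread("pics/top15.png"); cv2.imwrite("pics/t15.png",cv2.resize(p[190:330,150:360],None,fx=3.8,fy=3.8,interpolation=cv2.INTER_CUBIC)[:600,:800])
H,S,V=cv2.split(cv2.cvtColor(c["p"],cv2.COLOR_RGB2HSV)); z=P[...,2]
m=(z>.03)&(H>8)&(H<22)&(S>100); m[:,:190]=0; m[:,285:]=0; m[:260]=0;m[340:]=0
w=P[m]; print(len(w)); r=cv2.minAreaRect(w[:,:2].astype(np.float32)); print(np.round(r[0],4),np.round(r[1],4),r[2]); print(np.linalg.lstsq(np.c_[w-w.mean(0),][:,:2],w[:,2]-w[:,2].mean(),rcond=None)[0], w.mean(0))
```

```text
t 20.83 dpos [ 0.1996 -0.3021 -0.0071] rotvec [-1.56  3.18 -4.02] | 5.4 q [-0.1  -0.15  1.71  0.03  1.54  1.42] F [ 1.2 -0.2 -0.3] w 0.0471
483
[0.4791 0.1653] [0.1296 0.3009] 16.231088638305664
[-1.5477274  -1.91461259] [0.47188734 0.2242886  0.07808012]
```

View pics/t15.png

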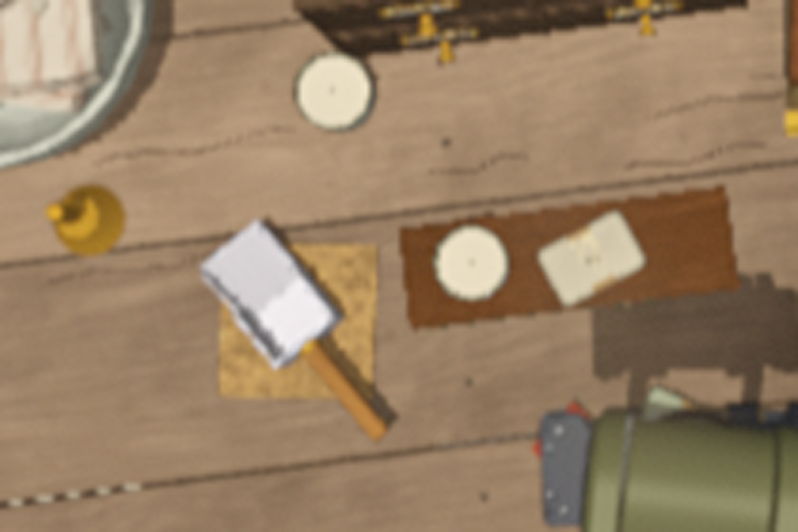

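Run:
```python
from h import *
c=load("pics/top15.npz")
P=cloud(c); H,S,V=cv2.split(cv2.cvtColor(c["p"],cv2.COLOR_RGB2HSV)); z=P[...,2]
m=(z>.035)&(z<.075)&(H>8)&(H<22)&(S>130); m[:,:225]=0; m[:,254:]=0; m[:279]=0;m[308:]=0
ys,xs=np.nonzero(m); w=onz(np.c_[xs,ys],.058,c)[:,:2].astype(np.float32); r=cv2.minAreaRect(w); print(len(xs),r)
v=P[m]; print("z med",np.median(v[:,2])); 
b=cv2.boxPoints(r); 
h=w-w.mean(0); u=np.linalg.svd(h,full_matrices=False)[2][0]; u*=np.sign(u[0]); print("yaw",np.degrees(np.arctan2(u[1],u[0])))
cc=np.array(r[0]); print("base",cc+u*.075,"vs mat [.4847 .3295]")
t=h@u; print("pitch slope",np.polyfit(t,v[:,2],1))
```

```text
169 ((0.4270099103450775, 0.28032153844833374), (0.09523499011993408, 0.01700759120285511), 40.24606704711914)
z med 0.0565057420337316
yaw 40.713814
base [0.48385819 0.32924263] vs mat [.4847 .3295]
pitch slope [0.01437576 0.05605351]
```

Request:
jog_arm --rows '[0.018,-0.027,0,-0.4,0.8,-1,0.5,0.022,-0.033,0,-0.4,0.8,-1,0.5,0.022,-0.033,0,-0.4,0.8,-1,0.5,0.022,-0.033,0,-0.4,0.8,-1,0.5,0.022,-0.033,0,0,0,0,0.5,0.022,-0.033,0,0,0,0,0.5,0.022,-0.033,0,0,0,0,0.5,0.022,-0.033,0,0,0,0,0.5]'

```text
time_s: 21.55
ee_pos: [0.574, -0.2534, 0.3346]
eef_rot: [-1.755, 1.569, 1.366]
force: [0.7, 0.6, 0.1]
grip_width: 0.0466
```

Request:
jog_arm --rows '[0.015,-0.022,0,0,0,0,0.5,0.008,-0.012,0,0,0,0,0.5,0,0,0,0,0,0,0.5]'

```text
time_s: 21.8
ee_pos: [0.5969, -0.2879, 0.3329]
eef_rot: [-0.905, 1.568, 2.214]
force: [-0.1, 0.2, -0.6]
grip_width: 0.0473
```

Run:
```python
from h import *
c=snap("wrist","16"); P=cloud(c)
H,S,V=cv2.split(cv2.cvtColor(c["p"],cv2.COLOR_RGB2HSV)); z=P[...,2]
m=(z>.222)&(z<.24)&(H>12)&(H<35)&(S>100); w=P[m]; print(len(w),np.median(w,0),w.min(0),w.max(0))
delta([np.median(w[:,0]),np.median(w[:,1]),.202],Rdes(YU,0))
```

```text
493 [ 0.65005755 -0.29875618  0.23090435] [ 0.64047012 -0.30707244  0.2230725 ] [ 0.65799753 -0.29140666  0.23460195]
t 21.85 dpos [ 0.0536 -0.0122 -0.1318] rotvec [-0.13 -0.07 -0.16] | 0.2 q [-0.5   0.52  0.92  0.    1.7   1.09] F [-0.1  1.1  0.9] w 0.0471
```

View pics/wrist16.png

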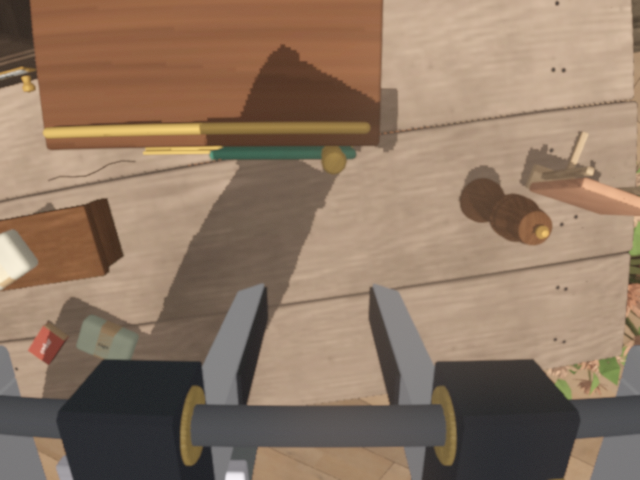

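Request:
jog_arm --rows '[0.015,-0.004,0,0,0,0,0.5,0.02,-0.004,-0.015,0,0,0,0.5,0.0146,-0.003,-0.02,0,0,0,0.5,0.002,0,-0.025,0,0,0,0.5,0,0,-0.025,0,0,0,0.5,0,0,-0.025,0,0,0,0.5,0,0,-0.018,0,0,0,0.5,0,0,-0.004,0,0,0,0.5]'

```text
time_s: 22.52
ee_pos: [0.6464, -0.2952, 0.201]
eef_rot: [-0.737, 1.566, 2.384]
force: [-0.9, 0.7, -1.0]
grip_width: 0.0471
```

Request:
jog_arm --rows '[0,0,0,0,0,0,1,0,0,0,0,0,0,1,0,0,0,0,0,0,1,0,0,0,0,0,0,1,0,0,0,0,0,0,1,0,0,0,0,0,0,1,0,0,0,0,0,0,1]' --squeeze 15

```text
time_s: 23.1
ee_pos: [0.6477, -0.2974, 0.2064]
eef_rot: [2.895, 1.568, -0.269]
force: [-0.2, -0.8, 6.4]
grip_width: 0.0154
```

Request:
jog_arm --rows '[0.0002,0.008,0,0,0,0,1,0.0003,0.013,0,0,0,0,1,0.0003,0.016,0,0,0,0,1,0.0004,0.018,0,0,0,0,1,0.0004,0.018,0,0,0,0,1,0.0004,0.017,0,0,0,0,1,0.0003,0.014,0,0,0,0,1,0.0002,0.008,0,0,0,0,1]'

```text
time_s: 23.77
ee_pos: [0.6502, -0.184, 0.2063]
eef_rot: [2.939, 1.568, -0.225]
force: [-1.8, -1.8, 6.3]
grip_width: 0.0157
```

Request:
jog_arm --rows '[0,0.004,0,0,0,0,1,0,0.002,0,0,0,0,1,0,0,0,0,0,0,1]'

```text
time_s: 24.02
ee_pos: [0.6502, -0.1815, 0.2064]
eef_rot: [2.255, 1.565, -0.911]
force: [0.7, -13.1, 4.1]
grip_width: 0.0158
```

Request:
jog_arm --rows '[0,0,0,0,0,0,0.6,0,0,0,0,0,0,0.6,0,0,0,0,0,0,0.6,0,0,0.015,0,0,0,0.6,0,0,0.03,0,0,0,0.6,-0.01,0,0.03,0,0,0,0.6,-0.03,0,0.03,0,0,0,0.6,-0.035,0,0.02,0,0,0,0.6]'

```text
time_s: 24.68
ee_pos: [0.5754, -0.1787, 0.3313]
eef_rot: [-3.058, 1.569, 0.063]
force: [1.1, -0.8, 1.4]
grip_width: 0.0377
```

Request:
jog_arm --rows '[-0.035,0,0.01,0,0,0,0.6,-0.03,0,0,0,0,0,0.6,-0.02,0,0,0,0,0,0.6,0,0,0,0,0,0,0.6]'

```text
time_s: 25.02
ee_pos: [0.4881, -0.179, 0.3411]
eef_rot: [3.0, 1.568, -0.165]
force: [0.8, 0.3, 0.4]
grip_width: 0.0376
```

Run:
```python
from h import *
c=snap("wrist","17"); P=cloud(c)
H,S,V=cv2.split(cv2.cvtColor(c["p"],cv2.COLOR_RGB2HSV)); z=P[...,2]
m=(z>.222)&(z<.24)&(H>12)&(H<35)&(S>100); w=P[m]; print(len(w),np.median(w,0)); print(cur()[2]["time_s"],cur()[2]["force"])
snap("top","17"); p=cv2.imread("pics/top17.png"); cv2.imwrite("pics/t17.png",cv2.resize(p[140:330,150:560],None,fx=1.95,fy=1.95,interpolation=cv2.INTER_CUBIC))
```

```text
53 [ 0.64370004 -0.18122644  0.22549554]
25.0667 [ 0.63070783 -0.20509549 -0.28670391]
```

View pics/wrist17.png

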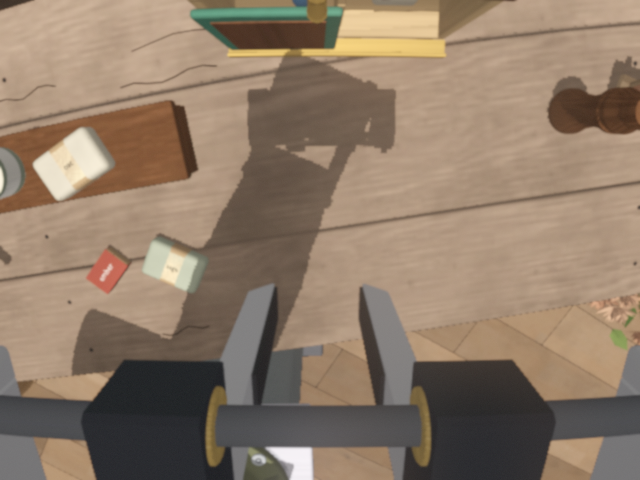

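View pics/t17.png

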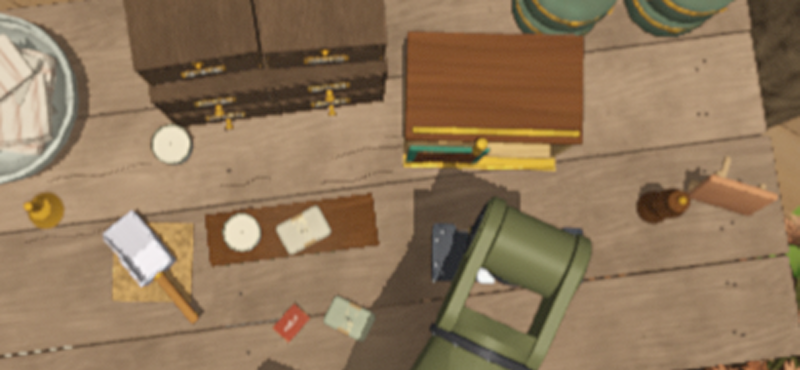

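```bash
python3 -c "
from station import ctrl
print(ctrl.hand_in())"
```

```text
the job is handed in; nothing more can be done
None
```

The job is done and handed in, with about 25 s of the 72 s used. `hand_in()` reports no verdict, so what follows is from my own checks.

I slid the guard open by its post until it reached the stop. I then tipped the four marbles into the bin at about 62°, set the empty scoop down on the mat, let go, and pulled the guard shut to its stop.

- **Marbles:** the wrist picture taken after pouring showed all four in the bin and the scoop empty.
- **Scoop:** its underside centre measured about 1 mm from the mat centre. The pitch measured about 0.014 rad; I didn't measure sideways tilt, but the scoop looked level in the pictures.
- **Guard:** the post moved back 0.1176 m of the 0.118 m travel, with 13 N measured against the stop. That puts the guard within about 1 mm of shut.
- **Bystanders and gripper:** the candle, bell, soap, matchbox and mill looked unmoved in the last pictures, by eye only. The gripper was clear of everything when I handed in.

No check failed or disagreed. When lowering to the mat, the arm stopped about 25 mm short near a wrist singularity, and I made that up in slow steps before letting go.

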